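# Open up the chestnut bin

## Task

Open the chestnut bin for the day. First take down the stack of three tins that stands on its cover board and set each tin upright down inside the wooden display tray of its own shape and size (oblong, wide round, small round). Then turn the two wooden turn buttons aside until they lie along the bin's rim, and after that lift the board out by its handle and lay it flat, handle up, inside the dark steel tray, its long side along the tray's.

Things in the scene. Friction and masses are not known exactly. Their poses are not given: they have to be found in the camera images.
- slim_centre (a point): Small round tin, bare metal, upright (sizes in mm): diameter 36, height 44, about 0.1 kg; top of the stack at the start. The point is its centre, half-way up; z is its axis, up.
- wide_centre (a point): Wide round tin, bare metal, upright (sizes in mm): diameter 56, height 28, about 0.15 kg; middle of the stack, standing on the oblong tin. The point is its centre, half-way up; z is its axis, up.
- oblong_centre (a point): Oblong tin with square corners, bare metal (sizes in mm): 44 along its x, 62 along its y, height 42, about 0.2 kg; bottom of the stack, standing on the cover board between the handle and the far button, its 62 side parallel to the handle. The point is its centre, half-way up; z up.
- tray_slim: Small round wooden display tray fixed to the counter (sizes in mm), for the small round tin: recess diameter 52, outer diameter 64; floor 4 thick, rim top 12 above the counter. Origin: centre of its underside, on the counter.
- tray_wide: Larger round wooden display tray fixed to the counter (sizes in mm), for the wide round tin: recess diameter 72, outer diameter 84; floor 4 thick, rim top 12 above the counter. Origin: centre of its underside, on the counter.
- tray_oblong: Oblong wooden display tray fixed to the counter (sizes in mm), for the oblong tin: recess 60 along its x by 78 along its y, outside 72 by 90; floor 4 thick, rim top 12 above the counter. Origin: centre of its underside, on the counter; x is its short side, y its long side.
- board_handle (a point): Handle of the bin's loose plywood cover board (mm: 180 along x, 130 along y, 10 thick, z up; 0.25 kg): an upright wooden cleat on the board's middle, 14 thick along x, 60 long along y, 30 tall. The point is the cleat's centre, 25 above the board's underside. The board lies in the fixed wooden bin with 3 play all round, top face 78 above the counter; the stack stands 45 to its +x.
- board_tray: Shallow dark steel tray (sizes in mm) fixed to the counter, where the board is to be laid: recess 204 along its x by 154 along its y; floor 4 thick, rim top 12 above the counter. Origin: centre of its underside, on the counter.
- button_far (a joint): Dark wooden turn button on the bin's rim, pivot 117 mm from the handle's centre (as at the start) along the board's +x, the end farther from the robot: a bar 60 long, 12 wide, 82 to 100 above the counter, turning flat about its middle, friction 0.05 N m. Rad: 0 = along the board's x, locking it; positive anticlockwise from above; stops at +1.7 and -1.7; along the rim, aside: +1.57 or -1.57.
- button_near (a joint): The same kind of turn button at the board's -x end, nearer to the robot: pivot 117 mm from the handle's centre (as at the start) along the board's -x; same sizes, friction, values and stops. A button clears the board from about 1.2 rad either way. The bin (fixed) is 242 mm along the board's x by 172 along y outside, its rim's top 80 above the counter.

How it is judged:
On the way, in this order (a step that is already met when the one before it is completed fails the run):
1. the three tins stand in their own trays, the board still in the bin (horizontal distance between oblong_centre and tray_oblong below 0.013 m and z of oblong_centre in the frame of tray_oblong between 0.019 and 0.029 m and angle between each of oblong_centre, wide_centre, slim_centre's own z axis and vertical below 0.08 rad and angle between the x axis of oblong_centre and the x axis of tray_oblong, either way round below 0.35 rad and horizontal distance between wide_centre and tray_wide below 0.011 m and z of wide_centre in the frame of tray_wide between 0.012 and 0.022 m and horizontal distance between slim_centre and tray_slim below 0.011 m and z of slim_centre in the frame of tray_slim between 0.02 and 0.03 m and distance of board_handle from where it was at the start of the episode below 0.015 m), for 0.2 s.
2. both turn buttons are turned aside (more than 1.2 rad either way), the board still in the bin ((value of joint button_far above 1.2 rad or value of joint button_far below -1.2 rad) and (value of joint button_near above 1.2 rad or value of joint button_near below -1.2 rad) and distance of board_handle from where it was at the start of the episode below 0.015 m), for 0.2 s.
At the end, for the whole second after the job is handed in: Each tin upright (0.08 rad) on the floor of its own tray, within 11 mm of its centre (oblong: 13 mm, 0.35 rad); the board flat, handle up, on the floor of the steel tray, within 20 mm and 0.25 rad; both buttons still turned aside over 1.1 rad; all at rest and released (horizontal distance between oblong_centre and tray_oblong below 0.013 m and z of oblong_centre in the frame of tray_oblong between 0.019 and 0.029 m and angle between each of oblong_centre, wide_centre, slim_centre, board_handle's own z axis and vertical below 0.08 rad and angle between the x axis of oblong_centre and the x axis of tray_oblong, either way round below 0.35 rad and horizontal distance between wide_centre and tray_wide below 0.011 m and z of wide_centre in the frame of tray_wide between 0.012 and 0.022 m and horizontal distance between slim_centre and tray_slim below 0.011 m and z of slim_centre in the frame of tray_slim between 0.02 and 0.03 m and horizontal distance between board_handle and board_tray below 0.02 m and z of board_handle in the frame of board_tray between 0.023 and 0.033 m and angle between the x axis of board_handle and the x axis of board_tray, either way round below 0.25 rad and (value of joint button_far above 1.1 rad or value of joint button_far below -1.1 rad) and (value of joint button_near above 1.1 rad or value of joint button_near below -1.1 rad) and linear speed of each of tin_oblong, tin_wide, tin_slim, board below 0.02 m/s); the robot touches nothing.
It also fails if it takes over 141 s, if anything falls off the work surface, if the arm or the gripper's body presses on something with over 40 N, if the wrist force passes 120 N, or if a joint passes its speed limit or range.

## Robot

A 7-joint arm with a two-finger parallel gripper is mounted at the origin on the work surface. World frame = base frame: x ahead of the robot, y to its left, z up, the work surface at z = 0. Lengths are in m, angles in rad, forces in N, time in s.
With the tool pointing down it reaches from about 0.425 to 1.025 m from the base axis. Payload 9.4 kg.
Tool frame: the origin (TCP) lies on the centre line of the jaws, within the pads' length; the fingertips stand 17 mm ahead of it and the grasp point (between the pads) lies 2 mm behind it; y points along the fingers, z is the direction in which the jaws open and shut, and the axes are right-handed (so a half turn about y gives the same grasp; the last joint's range is limited). The gripper opens to 93 mm and grips with 3 to 60 N. Pads are 15 mm wide; open, the fingers measure 128 mm over their backs; the gripper's body (75 mm by 188 mm) begins 65 mm behind the grasp point.
Start: joints at [-0.077, 0.599, -0.003, 1.599, 0.002, 0.943, -0.08], TCP at [0.725, -0, 0.203] pointing down, gripper open.
Joint ranges: [-2.57, 2.57], [-0.35, 1.97], [-1.29, 1.29], [0.11, 2.56], [-1.05, 4.19], [0.11, 1.86], [-2.63, 2.63]. Speed limits (rad/s): [2.22, 2.22, 3.01, 3.01, 3.14, 3.14, 3.14].

## Interface

Orientations are given as a rotation vector (axis times angle).
In Python, from plant import * gives the robot as it stands.
- The arm moves only by the tool step_arm, never from a script. Its argument "plan" is a list of rows, each an object with "claw": the finger opening in mm, from 0 to 93; "linear": the shift along the tool's x, y, z in mm, a list of three; "angular": the turn, a rotation vector about the tool's x, y, z in rad, a list of three. A call has 1 to 10 rows; each row shifts and turns the pose as measured when the row begins, along the tool's axes as they then stand; what a row does not reach is not made up. A row lasts 1/8 s, in which the tool goes at most 62.5 mm and 10.7 degrees, less where a joint would pass 70% of its speed; a pose out of reach is approached as far as the arm can. A call with a gripper value outside its range is refused whole. The fingers move at their own pace and stop on an object; the grip force is fixed at half the most. Time passes only in rows, so rows that do not move let the fingers close. It gives the time, the measured TCP pose, the force and the opening at its end, in the units of the state.
- state(): the state, without advancing time (a new reading comes with each control period).
- camera(name): name is "scene" or "side" or "wrist"; returns the picture (480x640x3 uint8, red, green, blue); there is no depth.
- calibration(name): a dict with "vertical_fov" (degrees; the focal length in pixels is half the picture's height over the tangent of half this angle, whatever the lens; pixels are square), "cx", "cy" (the principal point, pixels), "k1" (the pictures are not rectified: a ray, as slopes to the right and down, at radius r is drawn at 1 + k1 r^2 times it, then the intrinsics apply), "R" (3x3) and "t" (3): a world point X has camera coordinates R X + t; the wrist camera has in their place "hand_eye" (4x4, takes a point from camera to tool coordinates, whose origin is the TCP and whose axes are the tool frame's). Camera axes: x right, y down, z forward; pixel columns grow to the right and rows downward; lengths in m; the calibration is good to about 2 mm. A picture is of the moment at which its call begins: read the wrist's pose just before it. calibration takes no time and is no camera call.
- job_done(): hands the job in, once; it reports no verdict.
Trained networks look in the newest picture that a camera, given by its name, has taken for a name from the list of things; names that differ only in an ending like _2 or _b are one class to them, and where a whole thing is asked for, a point or a joint stands for the part that bears it (a point fixed in the world has none). Each returns a list of dicts, best first, with "conf" (0 to 1); they miss things now and then, are a little off and sometimes report something else, mostly with a low value. They report only what shows in the picture. A call takes as long as a camera call.
- look_for(camera, query): "pixel" ([column, row] in pixels, amid what is visible of it).
The state is a dict: "time": time; "joint_pos": joint angles; "joint_velocities": joint speeds; "effort": joint torques, N m; "eef_pos": TCP position; "tool_rot": TCP orientation; "force": force on the tool from outside, world axes, zero at the start; "ft_torque": the same for the moment, N m; "finger_gap": finger opening in m.
Only numpy, scipy, OpenCV 4.12 (cv2) and the standard library are available. Lean on these libraries where they do the work, as an engineer would, in place of code of your own. Each camera call takes 0.05 s, during which the arm holds its last target.

## Working session

There is one attempt and no reset: what is moved stays moved. The work goes in short steps, Python scripts to look and compute and a tool call to move; the robot and the scene stay as the last step left them, time stands still between calls to the robot, and variables do not carry over. Pictures are saved under pics/ and viewed, and the job is handed in when it is done.

Besides the shell and the picture viewer there is one more tool, called after "Emit:" as name(argument=value, ...), one argument or row to a line, values as JSON. step_arm: Moves the arm, as the interface text tells. Its arguments: {"type":"object","properties":{"plan":{"type":"array"}},"required":["plan"]}

```bash
ls; mkdir -p pics
python3 - <<'E'
from plant import *
import cv2
s=state(); print({k:s[k] for k in('time','eef_pos','tool_rot','finger_gap','force')})
for n in('scene','side','wrist'):
    im=camera(n); cv2.imwrite(f'pics/{n}0.png',im[:,:,::-1]); print(n,calibration(n))
E
```

```text
pics
{'time': 0.0, 'eef_pos': array([ 7.24490839e-01, -2.03700419e-05,  2.02055175e-01]), 'tool_rot': array([-1.21048865,  1.21020921, -1.20853694]), 'finger_gap': 0.09284861069771286, 'force': array([-0.17913242, -0.48163396,  1.07886462])}
scene {'vertical_fov': 53.550951159839435, 'cx': 313.66308972224004, 'cy': 239.02600745224586, 'k1': -0.09431516661823486, 'R': array([[ 0.60338549,  0.79730626, -0.01512222],
       [ 0.43152766, -0.34240096, -0.83459299],
       [-0.67060408,  0.49705564, -0.55065947]]), 't': array([-0.35146101, -0.13468984,  1.53386303])}
side {'vertical_fov': 49.11870612117094, 'cx': 312.6940134898471, 'cy': 238.41355239948885, 'k1': -0.09241141888635256, 'R': array([[-0.87899561, -0.47682284,  0.00258791],
       [-0.35668375,  0.65390481, -0.667222  ],
       [ 0.31645444, -0.58740827, -0.74485442]]), 't': array([0.46665053, 0.28169774, 0.90719811])}
wrist {'vertical_fov': 58.80078429107417, 'cx': 311.81042875291274, 'cy': 238.24123273591215, 'k1': 0.0008026260211037682, 'hand_eye': array([[ 3.10757701e-04,  9.60135755e-01,  2.79533960e-01,
        -7.73134543e-02],
       [-2.79411016e-04, -2.79533880e-01,  9.60135788e-01,
        -1.82347163e-01],
       [ 9.99999913e-01, -3.76474458e-04,  1.81405200e-04,
         3.85763928e-04],
       [ 0.00000000e+00,  0.00000000e+00,  0.00000000e+00,
         1.00000000e+00]])}
```

View pics/scene0.png

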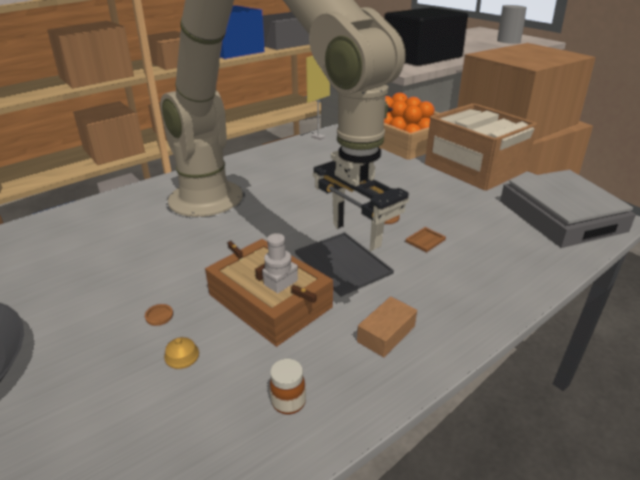

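View pics/side0.png

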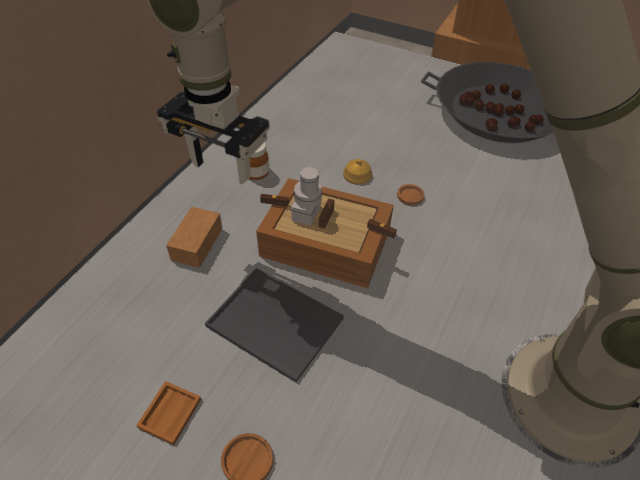

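View pics/wrist0.png

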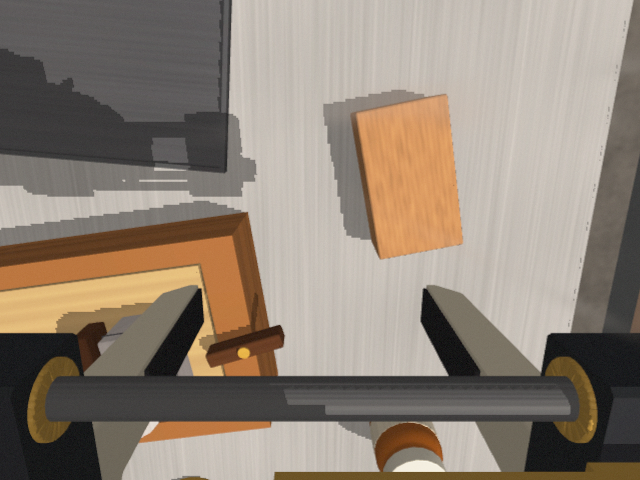

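Run:
```python
from plant import *
for c in('scene','side','wrist'):
  for q in('slim_centre','wide_centre','oblong_centre','tray_slim','tray_wide','tray_oblong','board_handle','board_tray','button_far','button_near'):
    r=look_for(c,q); print(c,q,[(d['pixel'][0].__round__(1),d['pixel'][1].__round__(1),round(d['conf'],2)) for d in r[:3]])
print(state()['time'])
```

```text
scene slim_centre [(277.5, 244.5, 0.65)]
scene wide_centre [(282.4, 265.2, 0.64)]
scene oblong_centre [(275.8, 277.5, 0.68)]
scene tray_slim [(158.5, 312.2, 0.67)]
scene tray_wide [(390.9, 221.1, 0.61)]
scene tray_oblong [(424.7, 240.6, 0.65)]
scene board_handle [(236.5, 250.0, 0.66), (260.8, 276.8, 0.57)]
scene board_tray [(348.0, 260.0, 0.88)]
scene button_far []
scene button_near [(236.5, 250.7, 0.56), (279.5, 263.9, 0.19)]
side slim_centre [(309.2, 183.4, 0.9)]
side wide_centre [(305.2, 201.9, 0.88), (307.8, 181.3, 0.49)]
side oblong_centre [(303.3, 213.5, 0.63)]
side tray_slim [(410.6, 194.6, 0.98)]
side tray_wide [(309.9, 197.9, 0.64), (248.7, 457.7, 0.63), (301.8, 215.1, 0.39)]
side tray_oblong [(164.5, 408.0, 0.97)]
side board_handle [(337.1, 222.0, 0.91)]
side board_tray []
side button_far [(273.7, 200.6, 0.85), (302.2, 213.3, 0.42), (305.5, 196.7, 0.16)]
side button_near [(385.5, 228.3, 0.76)]
wrist slim_centre []
wrist wide_centre [(149.3, 426.6, 0.57), (116.6, 338.6, 0.35)]
wrist oblong_centre []
wrist tray_slim []
wrist tray_wide [(117.1, 335.7, 0.21)]
wrist tray_oblong []
wrist board_handle [(96.1, 305.0, 0.81), (117.8, 80.2, 0.33)]
wrist board_tray [(117.4, 79.4, 0.66), (149.5, 424.5, 0.61)]
wrist button_far [(246.0, 347.5, 0.97)]
wrist button_near []
1.65
```

```bash
cat > h.py <<'E'
from plant import *
import numpy as np, cv2
from scipy.spatial.transform import Rotation as Ro
def cam(n,s=None):
    c=calibration(n); f=240/np.tan(np.radians(c['vertical_fov'])/2)
    if 'R' in c: R=np.array(c['R']);t=np.array(c['t']); C=-R.T@t; W=R.T
    else:
        s=s or state(); T=np.eye(4);T[:3,:3]=Ro.from_rotvec(s['tool_rot']).as_matrix();T[:3,3]=s['eef_pos']
        M=T@np.array(c['hand_eye']);W=M[:3,:3];C=M[:3,3]
    return c,f,W,C
def ray(n,p,s=None):
    c,f,W,C=cam(n,s)
    d=np.array([(p[0]-c['cx'])/f,(p[1]-c['cy'])/f]); u=d.copy()
    for _ in range(20): u=d/(1+c['k1']*(u@u))
    v=W@np.array([u[0],u[1],1.]); return C,v/np.linalg.norm(v)
def onz(n,p,z,s=None):
    C,v=ray(n,p,s); return C+v*(z-C[2])/v[2]
def proj(n,X,s=None):
    c,f,W,C=cam(n,s); x=W.T@(np.asarray(X)-C); u=x[:2]/x[2]; u=u*(1+c['k1']*(u@u)); return u*f+[c['cx'],c['cy']]
def tri(a,b):
    (C1,v1),(C2,v2)=a,b
    A=np.stack([v1,-v2],1); k=np.linalg.lstsq(A,C2-C1,rcond=None)[0]
    p,q=C1+k[0]*v1,C2+k[1]*v2; return (p+q)/2,np.linalg.norm(p-q)
np.set_printoptions(precision=4,suppress=True)
E
python3 - <<'E'
from h import *
s=state();print(Ro.from_rotvec(s['tool_rot']).as_matrix())
for n,a,b in [('slim',(277.5,244.5),(309.2,183.4)),('wide',(280,261),(305.2,201.9)),('near',(236.5,250.5),(385,228.5)),('far',(304,293.5),(273.7,200.6))]:
    print(n,tri(ray('scene',a),ray('side',b)))
for n,c,p,z in [('slim','scene',(277.5,246),.164),('slim','side',(309.2,183.4),.164),('trslim','side',(410.6,194.6),.01),('trslim','scene',(158.5,314),.01),('trw','side',(248,460),.01),('trob','side',(169,411),.01),('trob','scene',(425.5,239.5),.01),('bt','scene',(347,262),.01),('bt','side',(274,321),.01),('hand','side',(327,213),.1),('far','wrist',(245,345),.1),('far','side',(275,200.6),.1),('near','side',(385,228.5),.1)]:
    print(n,c,onz(c,p,z))
E
```

```text
[[ 0.  0.  1.]
 [-1. -0.  0.]
 [ 0. -1.  0.]]
slim (array([ 0.5919, -0.0981,  0.171 ]), np.float64(0.0009911234114583333))
wide (array([ 0.5945, -0.0925,  0.1261]), np.float64(0.007885609581911148))
near (array([ 0.4401, -0.127 ,  0.0883]), np.float64(0.011216842712724578))
far (array([ 0.6749, -0.0929,  0.0902]), np.float64(0.0007015933841490413))
slim scene [ 0.5872 -0.096   0.164 ]
slim side [ 0.5958 -0.1044  0.164 ]
trslim side [ 0.4487 -0.3344  0.01  ]
trslim scene [ 0.4529 -0.3394  0.01  ]
trw side [0.4494 0.3676 0.01  ]
trob side [0.6125 0.3636 0.01  ]
trob scene [0.6174 0.3566 0.01  ]
bt scene [0.5633 0.1212 0.01  ]
bt side [0.5496 0.121  0.01  ]
hand side [ 0.5551 -0.1052  0.1   ]
far wrist [ 0.6752 -0.0894  0.1   ]
far side [ 0.667  -0.0855  0.1   ]
near side [ 0.434  -0.1222  0.1   ]
```

Run:
```python
import cv2
a=cv2.imread('pics/side0.png')[150:300,190:450]; cv2.imwrite('pics/s_side.png',cv2.resize(a,None,fx=3,fy=3,interpolation=3))
a=cv2.imread('pics/scene0.png')[200:350,190:450]; cv2.imwrite('pics/s_scene.png',cv2.resize(a,None,fx=3,fy=3,interpolation=3))
```

```text
(no output)
```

View pics/s_side.png

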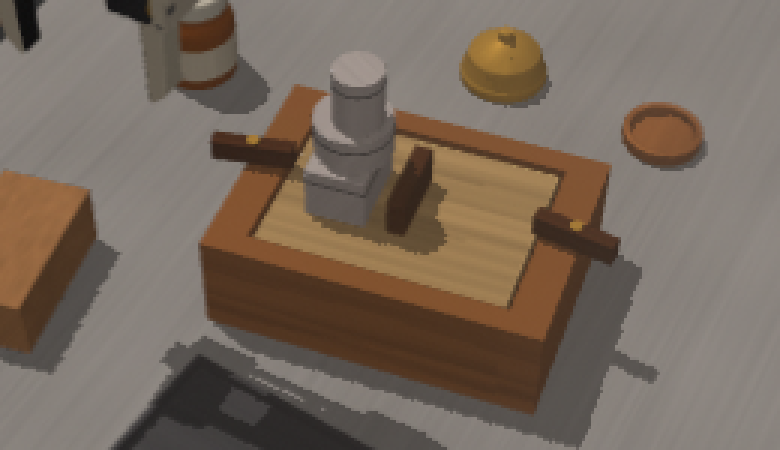

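View pics/s_scene.png

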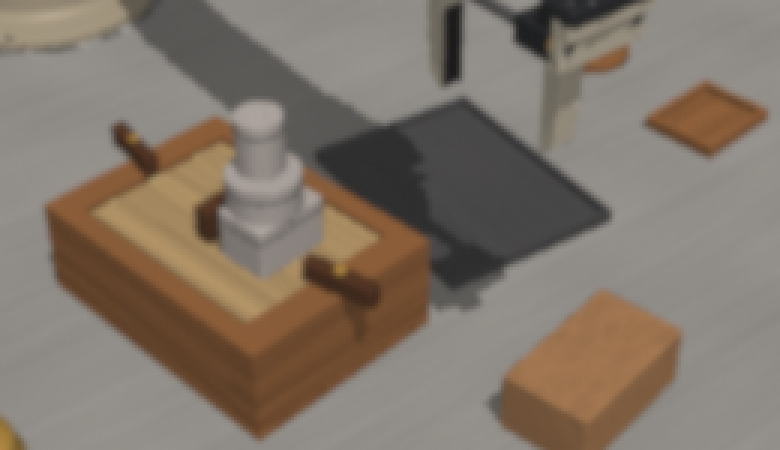

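Emit:
step_arm(
  plan=[
    {"claw":93,"linear":[0,-50,0],"angular":[0,0,0]},
    {"claw":93,"linear":[0,-50,0],"angular":[0,0,0]},
    {"claw":93,"linear":[44,0,-33],"angular":[0,0,0]},
    {"claw":93,"linear":[44,0,-33],"angular":[0,0,0]},
    {"claw":93,"linear":[44,0,-33],"angular":[0,0,0]},
    {"claw":93,"linear":[44,0,-33],"angular":[0,0,0]},
    {"claw":93,"linear":[44,0,-33],"angular":[0,0,0]},
    {"claw":93,"linear":[0,0,0],"angular":[0,0,0]},
  ],
)

```text
time: 2.65
eef_pos: [0.5555, -0.2262, 0.306]
tool_rot: [-1.21, 1.207, -1.21]
force: [0.4, 0.2, -0.2]
finger_gap: 0.093
```

Run:
```python
from h import *
s=state(); im=camera('wrist'); cv2.imwrite('pics/w1.png',im[:,:,::-1])
np.savez('w1s.npz',p=s['eef_pos'],r=s['tool_rot']); print(s['time'],s['eef_pos'],s['tool_rot'],s['joint_velocities'])
```

```text
2.65 [ 0.5555 -0.2262  0.306 ] [-1.2098  1.2069 -1.2098] [-0.0315  0.0099 -0.0644 -0.0187 -0.0224 -0.009  -0.0163]
```

View pics/w1.png

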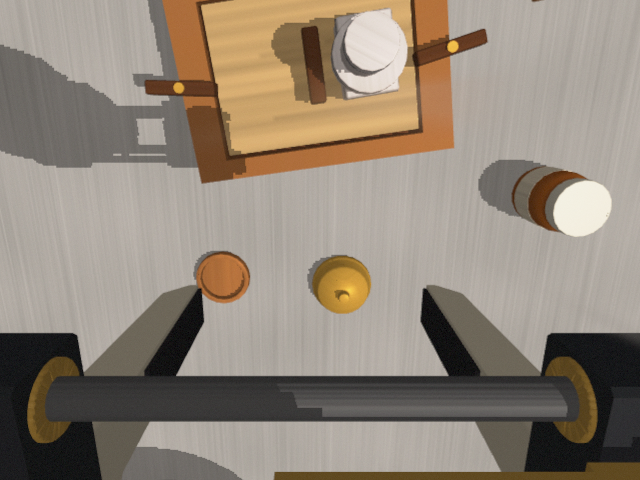

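```bash
python3 - <<'E'
from h import *
d=np.load('w1s.npz'); s=dict(eef_pos=d['p'],tool_rot=d['r'])
im=cv2.imread('pics/w1.png'); hsv=cv2.cvtColor(im,cv2.COLOR_BGR2HSV)
# refine pins: yellow
m=cv2.inRange(hsv,(15,150,150),(30,255,255)); n,l,st,ce=cv2.connectedComponentsWithStats(m)
print([(ce[i],st[i,4]) for i in range(1,n) if st[i,4]>30])
f=onz('wrist',(453,46),.101,s);n_=onz('wrist',(179,88),.101,s)
print('far',f,'near',n_,np.hypot(*(f-n_)[:2]),'yaw',np.arctan2(*(f-n_)[1::-1]),'mid',(f+n_)/2)
# buttons ends
for nm,a,b in [('far',(415,58),(487,35)),('near',(146,87),(216,89))]:
    A,B=onz('wrist',a,.1,s),onz('wrist',b,.1,s); print(nm,np.arctan2(*(B-A)[1::-1]),np.linalg.norm(B-A))
for nm,p,z in [('slimtop',(368,43),.192),('c1',(202,182),.08),('c2',(453,147),.08),('h1',(309,27),.108),('h2',(318,103),.108),('trslim',(223,277),.010)]:
    print(nm,onz('wrist',p,z,s))
a=onz('wrist',(202,182),.08,s);b=onz('wrist',(453,147),.08,s);print(np.linalg.norm(a-b),np.arctan2(*(b-a)[1::-1]))
E
python3 - <<'E'
import cv2
a=cv2.imread('pics/w1.png')[0:200,130:510]; cv2.imwrite('pics/w1z.png',cv2.resize(a,None,fx=2,fy=2,interpolation=3))
E
```

```text
[(array([452.5536,  46.0625]), np.int32(112)), (array([178.1789,  87.2526]), np.int32(95)), (array([344.7404, 287.8111]), np.int32(1922))]
far [ 0.6743 -0.0942  0.101 ] near [ 0.4422 -0.1276  0.101 ] 0.2345247097206953 yaw 0.14295777334593637 mid [ 0.5582 -0.1109  0.101 ]
far 0.29423066092076505 0.06144854342366144
near -0.025942889103245693 0.060080350797461005
slimtop [ 0.5919 -0.1053  0.192 ]
c1 [ 0.4507 -0.2118  0.08  ]
c2 [ 0.689  -0.1786  0.08  ]
h1 [ 0.5538 -0.0811  0.108 ]
h2 [ 0.5614 -0.1399  0.108 ]
trslim [ 0.4498 -0.3371  0.01  ]
0.24054659393173727 0.1382926300809299
```

View pics/w1z.png

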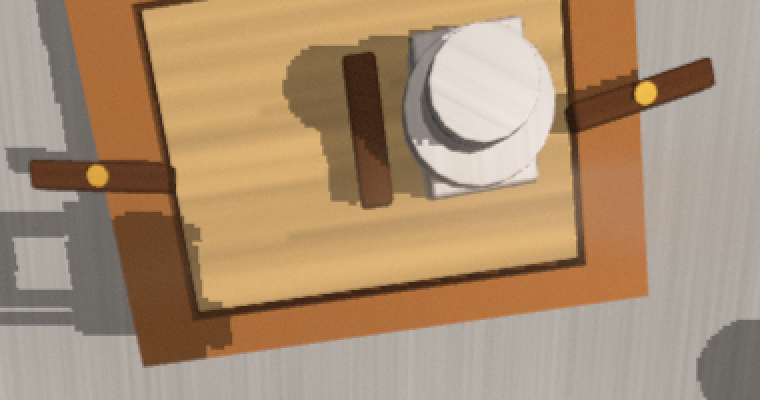

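Run:
```python
from h import *
d=np.load('w1s.npz'); s=dict(eef_pos=d['p'],tool_rot=d['r'])
P=lambda x,y:(130+x/2,y/2)
print('slim',onz('wrist',P(483,83),.192,s),[onz('wrist',P(*p),.192,s) for p in((428,83),(538,83),(483,22),(483,143))])
print('wide',onz('wrist',P(479,110),.148,s),[onz('wrist',P(*p),.148,s) for p in((404,110),(554,110),(479,186))])
c=[onz('wrist',P(*p),.120,s)[:2] for p in((411,31),(521,17),(537,180),(432,197))]
c=np.array(c);print('obl',c,c.mean(0),(c[0]-c[3]),(c[1]-c[2]),(c[2]-c[3]))
```

```text
slim [ 0.5941 -0.1044  0.192 ] [array([ 0.5766, -0.1044,  0.192 ]), array([ 0.6117, -0.1044,  0.192 ]), array([ 0.5934, -0.0868,  0.192 ]), array([ 0.5948, -0.1223,  0.192 ])]
wide [ 0.5987 -0.107   0.148 ] [array([ 0.571, -0.107,  0.148]), array([ 0.6265, -0.107 ,  0.148 ]), array([ 0.5998, -0.1336,  0.148 ])]
obl [[ 0.5746 -0.075 ]
 [ 0.6173 -0.0701]
 [ 0.627  -0.13  ]
 [ 0.5842 -0.1366]] [ 0.6008 -0.1029] [-0.0096  0.0616] [-0.0097  0.0599] [0.0428 0.0066]
```

Emit:
step_arm(
  plan=[
    {"claw":93,"linear":[-41,0,13],"angular":[0,0,0]},
    {"claw":93,"linear":[-41,0,13],"angular":[0,0,0]},
    {"claw":93,"linear":[-37,0,12],"angular":[0,0,0]},
    {"claw":93,"linear":[0,50,0],"angular":[0,0,0]},
    {"claw":93,"linear":[0,20,0],"angular":[0,0,0]},
    {"claw":93,"linear":[0,0,0],"angular":[0,0,0]},
  ],
)

```text
time: 3.45
eef_pos: [0.6011, -0.0911, 0.2349]
tool_rot: [-1.208, 1.196, -1.199]
force: [-0.1, 0.1, 0.3]
finger_gap: 0.0929
```

```bash
cat > go.py <<'E'
import sys
from h import *
# usage: go.py x y z yaw(of tool z wrt world x)
x,y,z,yaw=map(float,sys.argv[1:5]); s=state()
R=Ro.from_rotvec(s['tool_rot']).as_matrix()
R0=Ro.from_euler('z',yaw).as_matrix()@np.array([[0,0,1],[-1,0,0],[0,-1,0.]])
print('t',round(s['time'],2),'pos',s['eef_pos'],'gap',round(s['finger_gap'],4),'F',s['force'],'q7',s['joint_pos'][6])
print('lin',np.round(R.T@(np.array([x,y,z])-s['eef_pos'])*1000,1),'ang',np.round(Ro.from_matrix(R.T@R0).as_rotvec(),4))
E
python3 go.py .594 -.1045 .2 0
```

```text
t 3.45 pos [ 0.6011 -0.0911  0.2349] gap 0.0929 F [-0.0508  0.1447  0.2701] q7 0.07123307282060458
lin [13.4 34.8 -7.5] ang [-0.0064  0.0144 -0.0039]
```

Emit:
step_arm(
  plan=[
    {"claw":93,"linear":[13,0,-7],"angular":[-0.006,0.014,-0.004]},
    {"claw":93,"linear":[0,0,0],"angular":[0,0,0]},
  ],
)

```text
time: 3.7
eef_pos: [0.5949, -0.1046, 0.2363]
tool_rot: [-1.209, 1.208, -1.21]
force: [0.1, -0.3, -0.4]
finger_gap: 0.0928
```

```bash
python3 go.py .594 -.1045 .178 0
python3 - <<'E'
from h import *
im=camera('wrist'); cv2.imwrite('pics/w2.png',im[:,:,::-1])
E
```

```text
t 3.7 pos [ 0.5949 -0.1046  0.2363] gap 0.0928 F [ 0.0972 -0.2837 -0.4132] q7 0.07778038819573804
lin [-0.1 58.3 -1. ] ang [-0.0016  0.0003  0.0005]
```

View pics/w2.png

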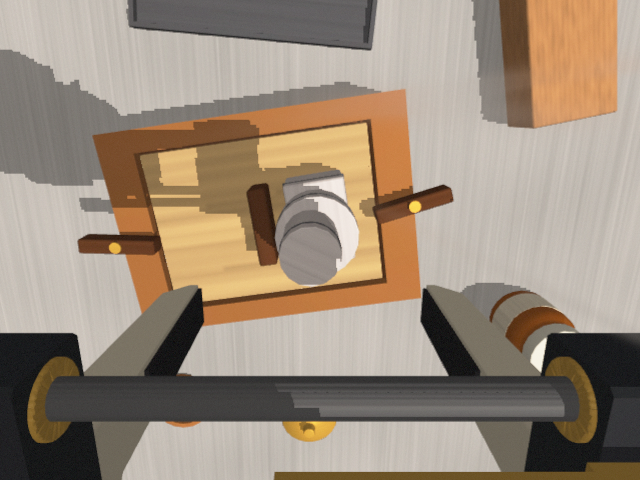

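Run:
```python
from h import *
print(onz('wrist',(310.5,252.5),.192)); f=onz('wrist',(415,207),.1);n=onz('wrist',(115,248),.1);print(f,n,(f+n)/2,np.arctan2(*(f-n)[1::-1]))
for nm,a,b in [('far',(377,216),(451,193)),('near',(80,241),(160,242))]:
    A,B=onz('wrist',a,.1),onz('wrist',b,.1); print(nm,np.arctan2(*(B-A)[1::-1]),np.linalg.norm(B-A))
```

```text
[ 0.5951 -0.1008  0.192 ]
[ 0.6748 -0.0944  0.1   ] [ 0.4419 -0.1272  0.1   ] [ 0.5584 -0.1108  0.1   ] 0.13991086251187737
far 0.3127571751136566 0.05804131100110214
near -0.013107247018895627 0.06221035101469009
```

Emit:
step_arm(
  plan=[
    {"claw":93,"linear":[0,35,-1],"angular":[0,0,0]},
    {"claw":93,"linear":[0,14,0],"angular":[0,0,0]},
    {"claw":93,"linear":[0,0,0],"angular":[0,0,0]},
  ],
)

```text
time: 4.12
eef_pos: [0.5962, -0.1044, 0.1892]
tool_rot: [-1.204, 1.204, -1.213]
force: [0.3, 0.2, -0.0]
finger_gap: 0.0933
```

```bash
python3 go.py .594 -.1045 .178 0
```

```text
t 4.12 pos [ 0.5962 -0.1044  0.1892] gap 0.0933 F [ 0.2835  0.2149 -0.0217] q7 0.07569539629087625
lin [ 0.1 11.1 -2.3] ang [-0.0073  0.      0.0001]
```

Emit:
step_arm(
  plan=[
    {"claw":93,"linear":[-1,10,-2],"angular":[-0.007,0,0]},
    {"claw":60,"linear":[0,0,0],"angular":[0,0,0]},
    {"claw":30,"linear":[0,0,0],"angular":[0,0,0]},
    {"claw":30,"linear":[0,0,0],"angular":[0,0,0]},
    {"claw":30,"linear":[0,0,0],"angular":[0,0,0]},
    {"claw":30,"linear":[0,0,0],"angular":[0,0,0]},
  ],
)

```text
time: 4.88
eef_pos: [0.5957, -0.1034, 0.1812]
tool_rot: [-1.207, 1.206, -1.211]
force: [0.4, -0.7, -0.3]
finger_gap: 0.0477
```

```bash
python3 go.py .45 -.337 .3 0
```

```text
t 4.88 pos [ 0.5957 -0.1034  0.1812] gap 0.0477 F [ 0.408  -0.7193 -0.3356] q7 0.07310090226369477
lin [ 233.6 -119.2 -145.2] ang [-0.0038 -0.0002  0.0004]
```

Emit:
step_arm(
  plan=[
    {"claw":20,"linear":[0,0,0],"angular":[0,0,0]},
    {"claw":20,"linear":[0,0,0],"angular":[0,0,0]},
    {"claw":20,"linear":[0,0,0],"angular":[0,0,0]},
    {"claw":20,"linear":[0,-20,0],"angular":[0,0,0]},
    {"claw":20,"linear":[0,-40,0],"angular":[0,0,0]},
    {"claw":20,"linear":[0,0,0],"angular":[0,0,0]},
  ],
)

```text
time: 5.62
eef_pos: [0.5953, -0.1034, 0.2423]
tool_rot: [-1.207, 1.207, -1.211]
force: [1.1, -0.2, 0.2]
finger_gap: 0.0201
```

```bash
python3 go.py .45 -.337 .25 0
```

```text
t 5.62 pos [ 0.5953 -0.1034  0.2423] gap 0.0201 F [ 1.1065 -0.1895  0.2355] q7 0.07588975721504453
lin [ 233.6   -8.  -145.2] ang [-0.0025 -0.0002  0.0003]
```

Run:
```python
from h import *
for c in('wrist','side'):
    im=camera(c); cv2.imwrite(f'pics/{c}3.png',im[:,:,::-1])
```

```text
(no output)
```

View pics/wrist3.png

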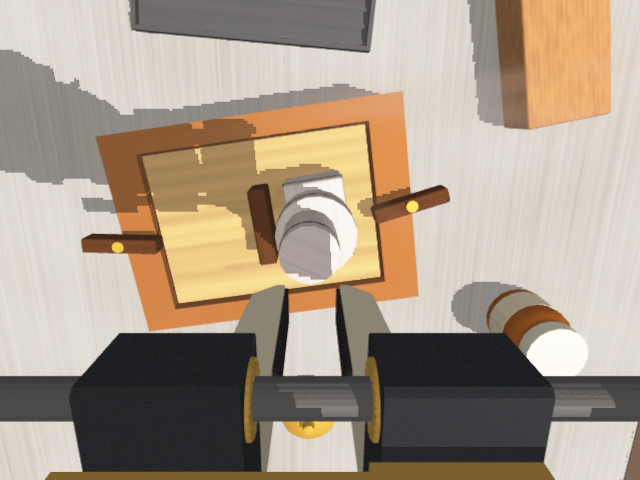

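View pics/side3.png

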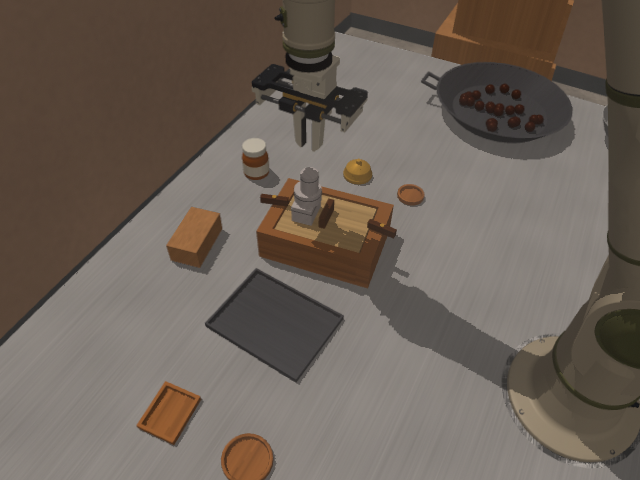

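Run:
```python
from h import *
s=state();p=s['eef_pos'];print(p)
for n in('scene','side','wrist'):
    print(n,proj(n,p+[0,0,-.017]),proj(n,p))
im=camera('scene'); cv2.imwrite('pics/scene3.png',cv2.resize(im[150:330,200:430,::-1],None,fx=3,fy=3,interpolation=3))
im=camera('side'); cv2.imwrite('pics/side3b.png',cv2.resize(im[60:260,230:430,::-1],None,fx=3,fy=3,interpolation=3))
```

```text
[ 0.5936 -0.1031  0.2396]
scene [274.709  224.7079] [274.2029 217.4909]
side [309.8259 161.1161] [309.8135 154.0631]
wrist [311.0455 275.2539] [310.9177 288.6093]
```

View pics/scene3.png

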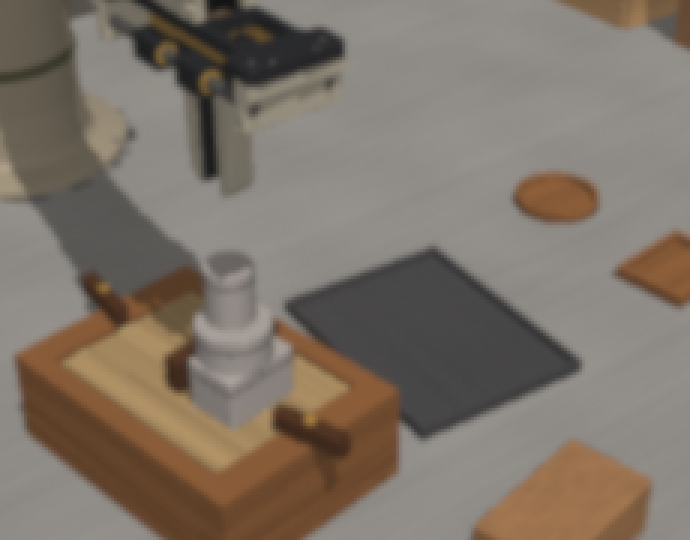

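View pics/side3b.png

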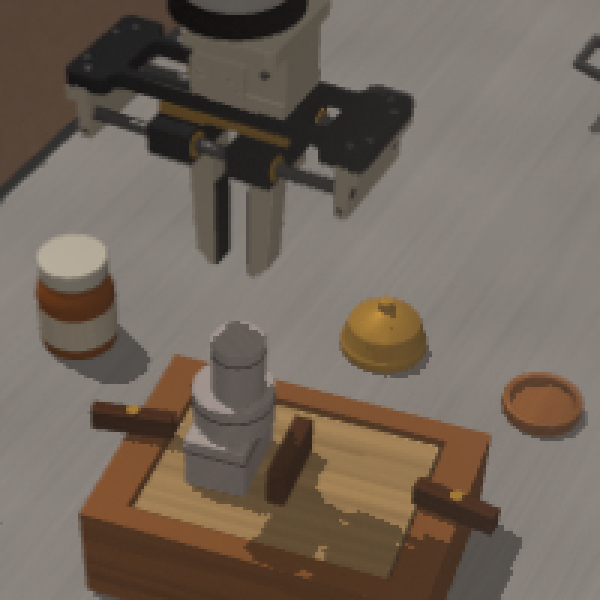

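Run:
```python
from h import *
p=state()['eef_pos'];print(p)
print(tri(ray('scene',(273.5,212)),ray('side',(309.3,149.5))))
a=np.array([.7245,0,.2021]);print([proj(n,a+[dx,0,-.017]) for n in('scene','side') for dx in(-.05,.05)])
import json;print(state())
```

```text
[ 0.5932 -0.103   0.2387]
(array([ 0.5933, -0.1025,  0.2515]), np.float64(0.0021137483573986818))
[array([339.2545, 239.9446]), array([372.4924, 262.4643]), array([245.6376, 194.4809]), array([202.6728, 177.6198])]
{'time': 5.825, 'joint_pos': array([ 0.0805,  0.414 , -0.0038,  1.8486,  0.0019,  0.8828,  0.0759]), 'joint_velocities': array([-0.0012,  0.0082,  0.0001,  0.0004, -0.0007,  0.0039,  0.0005]), 'effort': array([  0.0278, -61.3986,   1.0775, -24.3113,  -0.0482,   0.0361,
         0.0001]), 'eef_pos': array([ 0.5932, -0.103 ,  0.2387]), 'tool_rot': array([-1.2118,  1.212 , -1.2071]), 'force': array([-1.1453, -0.0679, -0.7483]), 'ft_torque': array([0.038, 0.016, 0.009]), 'finger_gap': 0.020074572102323742}
```

Emit:
step_arm(
  plan=[
    {"claw":60,"linear":[0,0,0],"angular":[0,0,0]},
    {"claw":60,"linear":[0,0,0],"angular":[0,0,0]},
    {"claw":60,"linear":[0,0,0],"angular":[0,0,0]},
    {"claw":60,"linear":[0,15,0],"angular":[0,0,0]},
    {"claw":60,"linear":[0,15,0],"angular":[0,0,0]},
    {"claw":60,"linear":[0,0,0],"angular":[0,0,0]},
  ],
)

```text
time: 6.58
eef_pos: [0.5916, -0.1028, 0.2037]
tool_rot: [-1.215, 1.215, -1.204]
force: [-0.1, -0.2, -0.1]
finger_gap: 0.0595
```

```bash
python3 go.py .595 -.103 .150 0
python3 - <<'E'
from h import *
im=camera('side'); cv2.imwrite('pics/side4.png',cv2.resize(im[60:260,230:430,::-1],None,fx=3,fy=3,interpolation=3))
E
```

```text
t 6.58 pos [ 0.5916 -0.1028  0.2037] gap 0.0595 F [-0.1287 -0.2203 -0.0514] q7 0.07454090910868232
lin [ 0.2 53.7  3.8] ang [ 0.0083  0.0003 -0.0008]
```

View pics/side4.png

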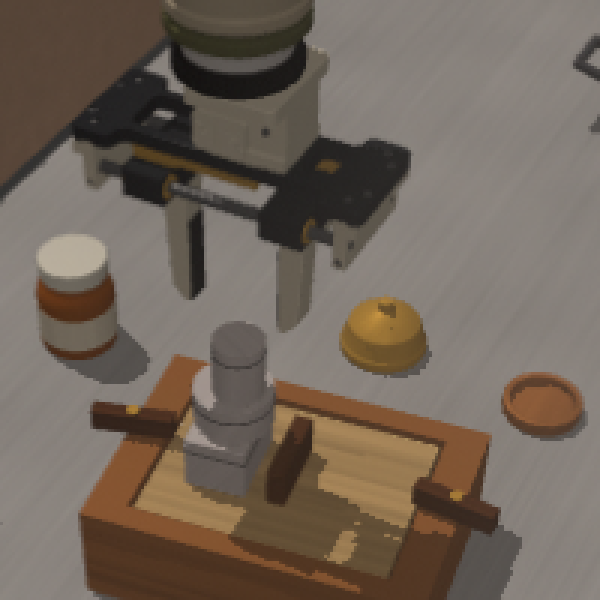

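Emit:
step_arm(
  plan=[
    {"claw":60,"linear":[0,20,3.5],"angular":[0.008,0,0]},
    {"claw":60,"linear":[0,20,0],"angular":[0,0,0]},
    {"claw":60,"linear":[0,0,0],"angular":[0,0,0]},
  ],
)

```text
time: 7.0
eef_pos: [0.5964, -0.103, 0.1643]
tool_rot: [-1.207, 1.208, -1.21]
force: [0.7, 0.3, 0.1]
finger_gap: 0.06
```

```bash
python3 go.py .595 -.103 .150 0
```

```text
t 7.0 pos [ 0.5964 -0.103   0.1643] gap 0.06 F [0.7004 0.2965 0.0608] q7 0.07277193164987594
lin [-0.  14.3 -1.4] ang [-0.0026  0.     -0.0005]
```

Emit:
step_arm(
  plan=[
    {"claw":60,"linear":[0,14,-1],"angular":[-0.002,0,0]},
    {"claw":28,"linear":[0,0,0],"angular":[0,0,0]},
    {"claw":28,"linear":[0,0,0],"angular":[0,0,0]},
    {"claw":28,"linear":[0,0,0],"angular":[0,0,0]},
    {"claw":28,"linear":[0,0,0],"angular":[0,0,0]},
  ],
)

```text
time: 7.62
eef_pos: [0.5963, -0.1032, 0.1517]
tool_rot: [-1.207, 1.207, -1.211]
force: [0.9, 1.0, -0.3]
finger_gap: 0.0351
```

```bash
python3 go.py .595 -.103 .22 0
python3 - <<'E'
from h import *
im=camera('wrist'); cv2.imwrite('pics/w5.png',im[:,:,::-1])
E
```

```text
t 7.62 pos [ 0.5963 -0.1032  0.1517] gap 0.0351 F [ 0.8875  0.9681 -0.2759] q7 0.0720023247698927
lin [ -0.2 -68.3  -1.1] ang [-0.003  -0.0001 -0.0002]
```

View pics/w5.png

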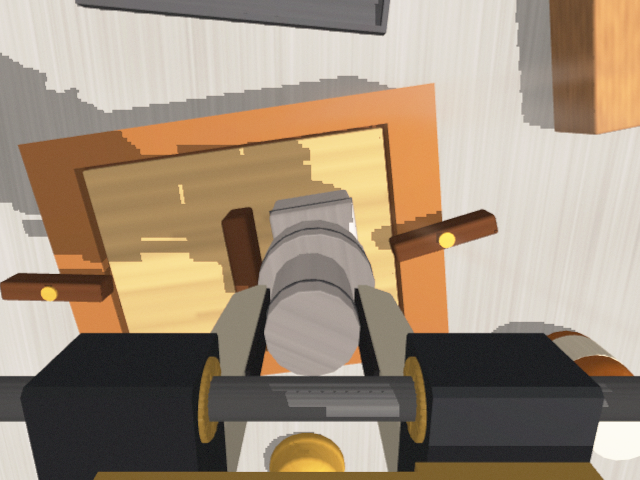

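Emit:
step_arm(
  plan=[
    {"claw":28,"linear":[0,-20,0],"angular":[-0.003,0,0]},
    {"claw":28,"linear":[0,-40,0],"angular":[0,0,0]},
    {"claw":28,"linear":[38,-10,-24],"angular":[0,0,0]},
    {"claw":28,"linear":[38,0,-24],"angular":[0,0,0]},
    {"claw":28,"linear":[38,0,-24],"angular":[0,0,0]},
    {"claw":28,"linear":[38,0,-24],"angular":[0,0,0]},
    {"claw":28,"linear":[38,0,-24],"angular":[0,0,0]},
    {"claw":28,"linear":[34,0,-18],"angular":[0,0,0]},
    {"claw":28,"linear":[0,0,0],"angular":[0,0,0]},
  ],
)

```text
time: 8.8
eef_pos: [0.4552, -0.3336, 0.2245]
tool_rot: [-1.209, 1.205, -1.21]
force: [-0.0, 0.2, -1.2]
finger_gap: 0.0358
```

```bash
python3 go.py .4505 -.337 .12 0
python3 - <<'E'
from h import *
im=camera('wrist'); cv2.imwrite('pics/w6.png',im[:,:,::-1])
s=state();np.savez('w6.npz',p=s['eef_pos'],r=s['tool_rot'])
E
```

```text
t 8.8 pos [ 0.4552 -0.3336  0.2245] gap 0.0358 F [-0.0361  0.1596 -1.1962] q7 0.5486149054352016
lin [  3.3 104.5  -5. ] ang [-0.0022  0.0022  0.0011]
```

View pics/w6.png

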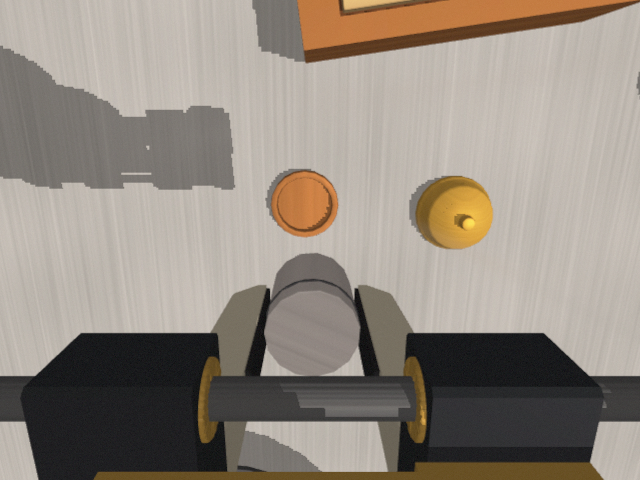

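Run:
```python
from h import *
d=np.load('w6.npz'); s=dict(eef_pos=d['p'],tool_rot=d['r']);print(s['eef_pos'])
print(onz('wrist',(304.5,203.5),.011,s),onz('wrist',(312,331),.2245+.040,s))
print(onz('wrist',(311,253),.2245-.004,s),'bottom front edge; +18mm -> centre')
```

```text
[ 0.4563 -0.3319  0.2244]
[ 0.4504 -0.3357  0.011 ] [ 0.4566 -0.3319  0.2645]
[ 0.4563 -0.3159  0.2205] bottom front edge; +18mm -> centre
```

Emit:
step_arm(
  plan=[
    {"claw":28,"linear":[4,50,-6],"angular":[-0.002,0.002,0.001]},
    {"claw":28,"linear":[0,45,0],"angular":[0,0,0]},
    {"claw":28,"linear":[0,45,0],"angular":[0,0,0]},
    {"claw":28,"linear":[0,15,0],"angular":[0,0,0]},
    {"claw":28,"linear":[0,0,0],"angular":[0,0,0]},
  ],
)

```text
time: 9.48
eef_pos: [0.4569, -0.3316, 0.0676]
tool_rot: [-1.208, 1.197, -1.205]
force: [-0.5, -0.7, -1.5]
finger_gap: 0.0354
```

```bash
python3 go.py .450 -.336 .010 0
```

```text
t 9.47 pos [ 0.4569 -0.3316  0.0676] gap 0.0354 F [-0.523  -0.6553 -1.5219] q7 0.5576075313814174
lin [ 4.4 57.5 -7.4] ang [-0.0073  0.0095 -0.0008]
```

Emit:
step_arm(
  plan=[
    {"claw":28,"linear":[4,15,-7],"angular":[-0.007,0.009,-0.001]},
    {"claw":28,"linear":[0,15,0],"angular":[0,0,0]},
    {"claw":28,"linear":[0,0,0],"angular":[0,0,0]},
  ],
)

```text
time: 9.85
eef_pos: [0.4516, -0.3367, 0.0386]
tool_rot: [-1.208, 1.205, -1.213]
force: [0.2, -0.1, -0.9]
finger_gap: 0.0355
```

```bash
python3 go.py .450 -.336 .010 0
```

```text
t 9.85 pos [ 0.4516 -0.3367  0.0386] gap 0.0355 F [ 0.1594 -0.07   -0.9299] q7 0.5568226954333821
lin [-0.8 28.6 -1.7] ang [-0.0039  0.0002  0.0029]
```

Emit:
step_arm(
  plan=[
    {"claw":28,"linear":[-1,12,-2],"angular":[-0.004,0,0.003]},
    {"claw":28,"linear":[0,10,0],"angular":[0,0,0]},
    {"claw":28,"linear":[0,4,0],"angular":[0,0,0]},
    {"claw":28,"linear":[0,0,0],"angular":[0,0,0]},
  ],
)

```text
time: 10.35
eef_pos: [0.4499, -0.336, 0.0112]
tool_rot: [-1.209, 1.209, -1.209]
force: [0.2, 0.2, -1.4]
finger_gap: 0.0353
```

```bash
python3 go.py .450 -.336 .008 0
```

```text
t 10.35 pos [ 0.4499 -0.336   0.0112] gap 0.0353 F [ 0.1686  0.1904 -1.3591] q7 0.5573423783088073
lin [0.  3.2 0.1] ang [-0.0005 -0.     -0.    ]
```

Down 3 mm, release, go up.

Emit:
step_arm(
  plan=[
    {"claw":28,"linear":[0,3,0],"angular":[0,0,0]},
    {"claw":28,"linear":[0,1,0],"angular":[0,0,0]},
    {"claw":56,"linear":[0,0,0],"angular":[0,0,0]},
    {"claw":56,"linear":[0,0,0],"angular":[0,0,0]},
    {"claw":56,"linear":[0,0,0],"angular":[0,0,0]},
    {"claw":56,"linear":[0,-20,0],"angular":[0,0,0]},
    {"claw":56,"linear":[0,-30,0],"angular":[0,0,0]},
    {"claw":93,"linear":[0,-45,0],"angular":[0,0,0]},
    {"claw":93,"linear":[0,-45,0],"angular":[0,0,0]},
    {"claw":93,"linear":[0,-30,0],"angular":[0,0,0]},
  ],
)

```text
time: 11.6
eef_pos: [0.4492, -0.3354, 0.1807]
tool_rot: [-1.21, 1.211, -1.207]
force: [0.7, 0.4, -0.3]
finger_gap: 0.0814
```

```bash
python3 go.py .599 -.107 .2 0
python3 - <<'E'
from h import *
im=camera('wrist'); cv2.imwrite('pics/w7.png',im[:,:,::-1])
im=camera('side'); cv2.imwrite('pics/side7.png',im[:,:,::-1])
E
```

```text
t 11.6 pos [ 0.4492 -0.3354  0.1807] gap 0.0814 F [ 0.7187  0.4238 -0.2622] q7 0.5577875659762694
lin [-228.4  -19.2  149.8] ang [ 0.0019  0.0002 -0.0016]
```

View pics/w7.png

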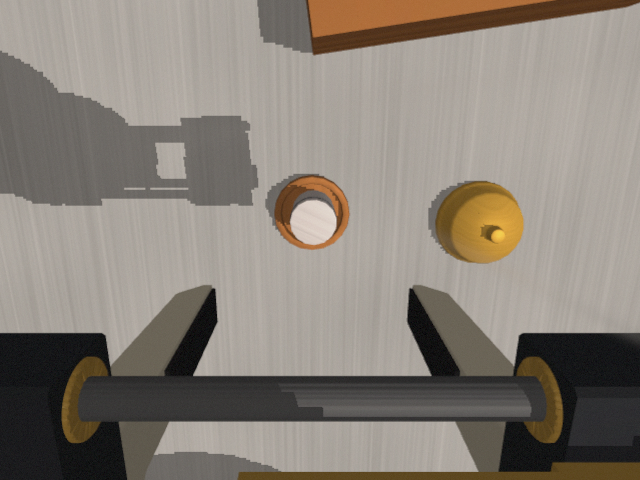

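View pics/side7.png

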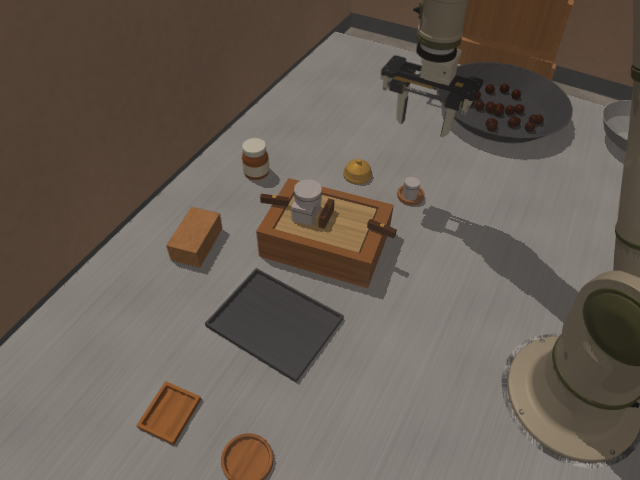

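Emit:
step_arm(
  plan=[
    {"claw":86,"linear":[-37,-3,24],"angular":[0,0,0]},
    {"claw":86,"linear":[-37,-3,24],"angular":[0,0,0]},
    {"claw":86,"linear":[-37,0,24],"angular":[0,0,0]},
    {"claw":86,"linear":[-37,0,24],"angular":[0,0,0]},
    {"claw":86,"linear":[-37,0,24],"angular":[0,0,0]},
    {"claw":86,"linear":[-35,0,24],"angular":[0,0,0]},
    {"claw":86,"linear":[0,0,0],"angular":[0,0,0]},
  ],
)

```text
time: 12.58
eef_pos: [0.5968, -0.1098, 0.1833]
tool_rot: [-1.21, 1.213, -1.21]
force: [-0.5, -0.4, -0.8]
finger_gap: 0.086
```

```bash
python3 go.py .599 -.107 .17 0
python3 - <<'E'
from h import *
s=state();im=camera('wrist'); cv2.imwrite('pics/w8.png',im[:,:,::-1])
np.savez('w8.npz',p=s['eef_pos'],r=s['tool_rot'])
E
```

```text
t 12.57 pos [ 0.5968 -0.1098  0.1833] gap 0.086 F [-0.4983 -0.3623 -0.7956] q7 0.09823967283642096
lin [-2.8 13.3  2.2] ang [ 0.0024 -0.0027  0.0001]
```

View pics/w8.png

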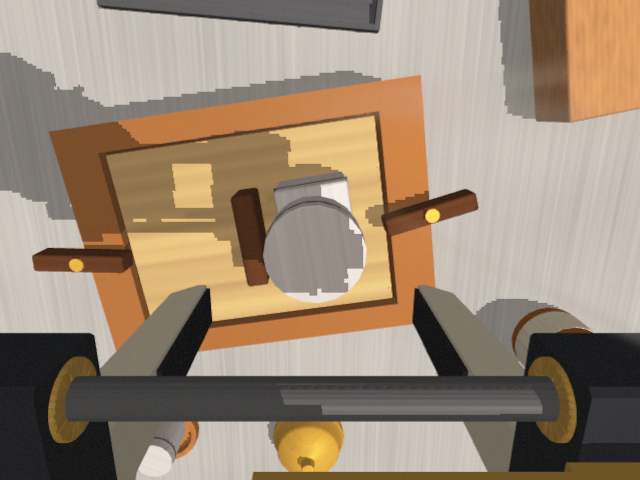

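Run:
```python
from h import *
d=np.load('w8.npz'); s=dict(eef_pos=d['p'],tool_rot=d['r']);print(s['eef_pos'])
for p in((264,252),(366,252),(315,198),(315,303)): print(onz('wrist',p,.148,s))
```

```text
[ 0.5968 -0.1098  0.1833]
[ 0.5715 -0.1035  0.148 ]
[ 0.6263 -0.1036  0.148 ]
[ 0.5989 -0.0742  0.148 ]
[ 0.5989 -0.1334  0.148 ]
```

Emit:
step_arm(
  plan=[
    {"claw":86,"linear":[-5,15,2],"angular":[0.002,-0.003,0]},
    {"claw":86,"linear":[0,20,0],"angular":[0,0,0]},
    {"claw":86,"linear":[0,15,0],"angular":[0,0,0]},
    {"claw":86,"linear":[0,0,0],"angular":[0,0,0]},
  ],
)

```text
time: 13.12
eef_pos: [0.5943, -0.1107, 0.1286]
tool_rot: [-1.211, 1.217, -1.214]
force: [0.3, -0.1, 0.2]
finger_gap: 0.0861
```

```bash
python3 go.py .599 -.105 .118 0
```

```text
t 13.12 pos [ 0.5943 -0.1107  0.1286] gap 0.0861 F [ 0.2637 -0.1398  0.1993] q7 0.09305427762274512
lin [-5.8 10.5  4.7] ang [ 0.0047 -0.0072  0.0023]
```

Emit:
step_arm(
  plan=[
    {"claw":86,"linear":[-6,4,5],"angular":[0.005,-0.007,0.002]},
    {"claw":86,"linear":[0,4,0],"angular":[0,0,0]},
    {"claw":86,"linear":[0,0,0],"angular":[0,0,0]},
  ],
)

```text
time: 13.5
eef_pos: [0.6001, -0.1049, 0.1208]
tool_rot: [-1.208, 1.208, -1.211]
force: [0.2, -0.3, 0.4]
finger_gap: 0.0862
```

```bash
python3 go.py .599 -.105 .118 0
```

```text
t 13.5 pos [ 0.6001 -0.1049  0.1208] gap 0.0862 F [ 0.219  -0.3185  0.3714] q7 0.09116494935114099
lin [ 0.1  2.8 -1.2] ang [-0.002  -0.0005  0.0003]
```

Close on the wide tin.

Emit:
step_arm(
  plan=[
    {"claw":86,"linear":[0,3,-1],"angular":[-0.002,0,0]},
    {"claw":48,"linear":[0,0,0],"angular":[0,0,0]},
    {"claw":48,"linear":[0,0,0],"angular":[0,0,0]},
    {"claw":48,"linear":[0,0,0],"angular":[0,0,0]},
    {"claw":48,"linear":[0,0,0],"angular":[0,0,0]},
    {"claw":48,"linear":[0,0,0],"angular":[0,0,0]},
  ],
)

```text
time: 14.25
eef_pos: [0.5992, -0.105, 0.1183]
tool_rot: [-1.209, 1.209, -1.21]
force: [0.7, -0.7, 0.3]
finger_gap: 0.0557
```

```bash
python3 go.py .45 .368 .23 0
```

```text
t 14.25 pos [ 0.5992 -0.105   0.1183] gap 0.0557 F [ 0.6701 -0.7359  0.2858] q7 0.09102926617071612
lin [-472.9 -112.  -149.4] ang [-0.0008 -0.0005  0.0005]
```

Emit:
step_arm(
  plan=[
    {"claw":48,"linear":[0,-15,0],"angular":[0,0,0]},
    {"claw":48,"linear":[0,-40,0],"angular":[0,0,0]},
    {"claw":48,"linear":[0,-50,0],"angular":[0,0,0]},
    {"claw":48,"linear":[-44,-20,-14],"angular":[0,0,0]},
    {"claw":48,"linear":[-44,0,-14],"angular":[0,0,0]},
    {"claw":48,"linear":[-44,0,-14],"angular":[0,0,0]},
    {"claw":48,"linear":[-44,0,-14],"angular":[0,0,0]},
    {"claw":48,"linear":[-44,0,-14],"angular":[0,0,0]},
    {"claw":48,"linear":[-44,0,-14],"angular":[0,0,0]},
    {"claw":48,"linear":[-30,0,-14],"angular":[0,0,0]},
  ],
)

```text
time: 15.5
eef_pos: [0.5007, 0.1949, 0.256]
tool_rot: [-1.198, 1.209, -1.218]
force: [0.2, 0.0, -1.0]
finger_gap: 0.0553
```

Emit:
step_arm(
  plan=[
    {"claw":48,"linear":[0,0,0],"angular":[0,0,0]},
  ],
)

```text
time: 15.62
eef_pos: [0.4995, 0.1976, 0.257]
tool_rot: [-1.2, 1.206, -1.214]
force: [0.4, 0.0, -1.6]
finger_gap: 0.0552
```

```bash
python3 go.py .45 .368 .23 0;  python3 - <<'E'
from h import *
s=state();im=camera('wrist'); cv2.imwrite('pics/w9.png',im[:,:,::-1])
np.savez('w9.npz',p=s['eef_pos'],r=s['tool_rot'])
E
```

```text
t 15.62 pos [0.4995 0.1976 0.257 ] gap 0.0552 F [ 0.3758  0.0121 -1.5895] q7 -0.5106545038642564
lin [-170.1   26.9  -50.3] ang [-0.0091 -0.0029 -0.0021]
```

View pics/w9.png

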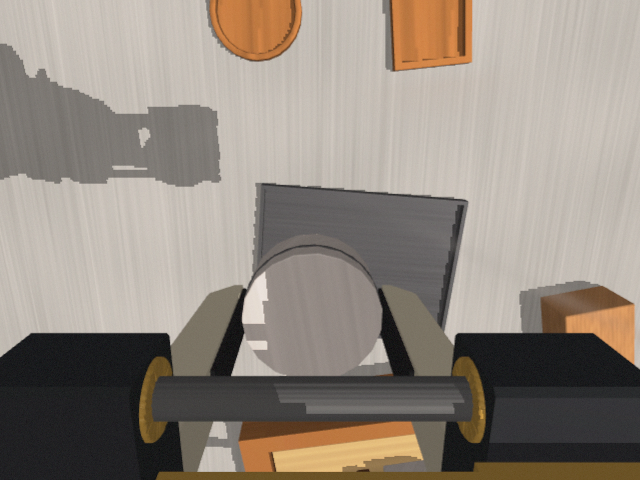

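Emit:
step_arm(
  plan=[
    {"claw":48,"linear":[-40,0,0],"angular":[-0.009,-0.003,-0.002]},
    {"claw":48,"linear":[-40,0,0],"angular":[0,0,0]},
    {"claw":48,"linear":[-15,0,0],"angular":[0,0,0]},
    {"claw":48,"linear":[0,0,0],"angular":[0,0,0]},
  ],
)

```text
time: 16.18
eef_pos: [0.5037, 0.287, 0.2588]
tool_rot: [-1.204, 1.213, -1.22]
force: [0.6, -0.9, -1.4]
finger_gap: 0.0554
```

```bash
python3 go.py .45 .368 .23 0;  python3 - <<'E'
from h import *
s=state();im=camera('wrist'); cv2.imwrite('pics/w10.png',im[:,:,::-1])
np.savez('w10.npz',p=s['eef_pos'],r=s['tool_rot'])
E
```

```text
t 16.18 pos [0.5037 0.287  0.2588] gap 0.0554 F [ 0.6293 -0.919  -1.4303] q7 -0.6611946448679176
lin [-80.5  28.4 -54.6] ang [-0.0027 -0.0103  0.0029]
```

View pics/w10.png

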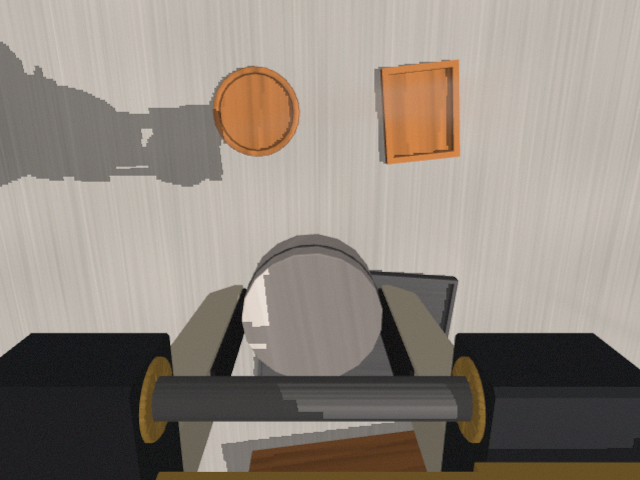

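Run:
```python
from h import *
d=np.load('w10.npz'); s=dict(eef_pos=d['p'],tool_rot=d['r'])
print('wide',onz('wrist',(257,111),.012,s),onz('wrist',(214,111),.012,s)[0],onz('wrist',(300,111),.012,s)[0])
c=np.array([onz('wrist',p,.012,s)[:2] for p in((381,69),(459,61),(461,155),(386.5,163))])
print(c,c.mean(0)); print(c[1]-c[0],c[2]-c[3],c[0]-c[3],c[1]-c[2])
d=np.load('w9.npz'); s=dict(eef_pos=d['p'],tool_rot=d['r'])
c=np.array([onz('wrist',p,.012,s)[:2] for p in((261,184),(466,200))]);print('bt',c,c[1]-c[0])
im=cv2.imread('pics/w10.png')[50:180,200:480];cv2.imwrite('pics/w10z.png',cv2.resize(im,None,fx=2.8,fy=2.8,interpolation=3))
```

```text
wide [0.4529 0.3672 0.012 ] 0.4114340344289694 0.49433528306559804
[[0.5712 0.4037]
 [0.6439 0.41  ]
 [0.6535 0.3231]
 [0.5798 0.3161]] [0.6121 0.3632]
[0.0728 0.0062] [0.0737 0.0071] [-0.0086  0.0877] [-0.0096  0.0868]
bt [[0.4511 0.2082]
 [0.6598 0.1908]] [ 0.2086 -0.0174]
```

View pics/w10z.png

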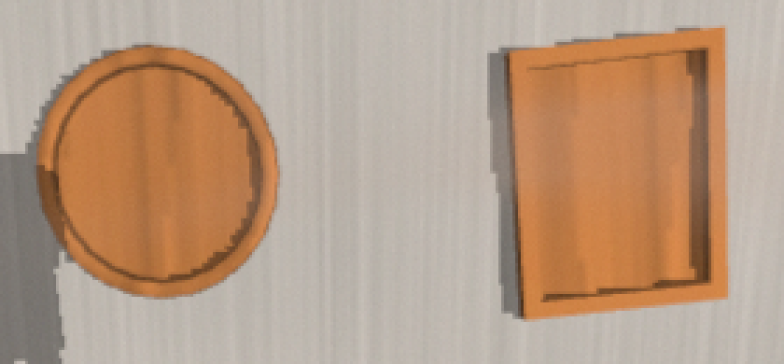

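Emit:
step_arm(
  plan=[
    {"claw":48,"linear":[-40,20,-26],"angular":[-0.003,-0.01,0.003]},
    {"claw":48,"linear":[-38,30,-24],"angular":[0,0,0]},
    {"claw":48,"linear":[0,40,0],"angular":[0,0,0]},
    {"claw":48,"linear":[0,30,0],"angular":[0,0,0]},
    {"claw":48,"linear":[0,0,0],"angular":[0,0,0]},
  ],
)

```text
time: 16.85
eef_pos: [0.4585, 0.3563, 0.1374]
tool_rot: [-1.202, 1.215, -1.223]
force: [0.7, -1.3, -1.5]
finger_gap: 0.0552
```

```bash
python3 go.py .453 .367 .06 0;  python3 - <<'E'
from h import *
s=state();im=camera('wrist'); cv2.imwrite('pics/w11.png',im[:,:,::-1])
np.savez('w11.npz',p=s['eef_pos'],r=s['tool_rot'])
E
```

```text
t 16.85 pos [0.4585 0.3563 0.1374] gap 0.0552 F [ 0.6879 -1.3397 -1.4595] q7 -0.8390360318634016
lin [-10.9  77.4  -5.9] ang [-0.0038 -0.0133  0.0029]
```

View pics/w11.png

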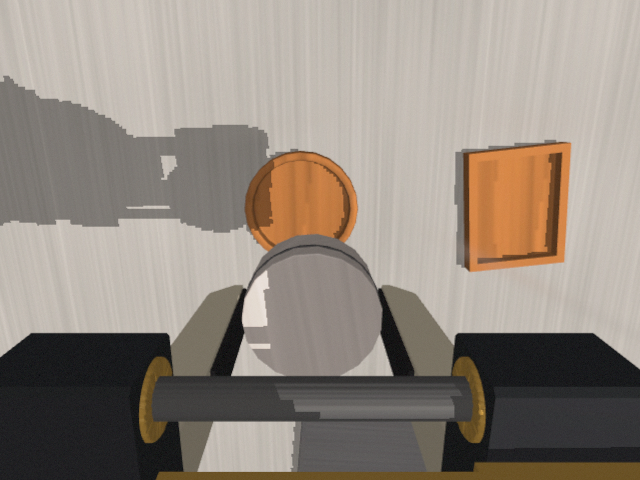

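Run:
```python
from h import *
d=np.load('w11.npz'); s=dict(eef_pos=d['p'],tool_rot=d['r'])
a=onz('wrist',(245.5,206),.012,s);b=onz('wrist',(358,206),.012,s);t=onz('wrist',(302,151),.012,s)
print('wide',(a+b)/2,t-[0,.042,0])
z=s['eef_pos'][2]+.0297
a=onz('wrist',(243,313),z,s);b=onz('wrist',(382,313),z,s);print('tin',(a+b)/2,onz('wrist',(312,248),z,s)-[0,.028,0],b-a)
c=np.array([onz('wrist',p,.012,s)[:2] for p in((466,154),(570,142),(565,261),(471,270))])
print(c,c.mean(0)); print(c[1]-c[0],c[2]-c[3],c[0]-c[3],c[1]-c[2])
```

```text
wide [0.4522 0.3685 0.012 ] [0.4531 0.3663 0.012 ]
tin [0.4591 0.3586 0.1671] [0.4592 0.3574 0.1671] [ 0.0547 -0.0009  0.    ]
[[0.5699 0.4045]
 [0.6428 0.4119]
 [0.653  0.3226]
 [0.5816 0.3163]] [0.6118 0.3638]
[0.0729 0.0073] [0.0715 0.0063] [-0.0117  0.0882] [-0.0102  0.0893]
```

Emit:
step_arm(
  plan=[
    {"claw":48,"linear":[-10,20,-6],"angular":[-0.004,-0.013,0.003]},
    {"claw":48,"linear":[0,20,0],"angular":[0,0,0]},
    {"claw":48,"linear":[0,20,0],"angular":[0,0,0]},
    {"claw":48,"linear":[0,20,0],"angular":[0,0,0]},
    {"claw":48,"linear":[0,15,0],"angular":[0,0,0]},
    {"claw":48,"linear":[0,0,0],"angular":[0,0,0]},
  ],
)

```text
time: 17.65
eef_pos: [0.4629, 0.3656, 0.0517]
tool_rot: [-1.188, 1.21, -1.216]
force: [-0.3, -0.3, -1.5]
finger_gap: 0.0555
```

```bash
python3 go.py .4525 .366 .005 0
```

```text
t 17.65 pos [0.4629 0.3656 0.0517] gap 0.0555 F [-0.2928 -0.3012 -1.4718] q7 -0.8600533277079143
lin [  0.1  46.5 -11. ] ang [-0.0142 -0.0091 -0.009 ]
```

Emit:
step_arm(
  plan=[
    {"claw":48,"linear":[0,10,-11],"angular":[-0.014,-0.009,-0.009]},
    {"claw":48,"linear":[0,10,-1],"angular":[-0.002,0,0]},
    {"claw":48,"linear":[0,10,-1],"angular":[-0.002,0,0]},
    {"claw":48,"linear":[0,0,0],"angular":[0,0,0]},
  ],
)

```text
time: 18.15
eef_pos: [0.4499, 0.3664, 0.0213]
tool_rot: [-1.211, 1.212, -1.207]
force: [-0.8, -0.3, -1.7]
finger_gap: 0.0551
```

```bash
python3 go.py .4525 .366 .005 0
```

```text
t 18.15 pos [0.4499 0.3664 0.0213] gap 0.0551 F [-0.7994 -0.3306 -1.6588] q7 -0.8659008584691891
lin [ 0.4 16.3  2.6] ang [ 0.0033  0.0005 -0.001 ]
```

Emit:
step_arm(
  plan=[
    {"claw":48,"linear":[0,8,2],"angular":[0.003,0,0]},
    {"claw":48,"linear":[0,6,0],"angular":[0,0,0]},
    {"claw":48,"linear":[0,2,0],"angular":[0,0,0]},
    {"claw":48,"linear":[0,0,0],"angular":[0,0,0]},
  ],
)

```text
time: 18.65
eef_pos: [0.4523, 0.3665, 0.0042]
tool_rot: [-1.209, 1.209, -1.208]
force: [0.3, 0.1, -1.4]
finger_gap: 0.0554
```

```bash
python3 go.py .4525 .366 .002 0
```

```text
t 18.65 pos [0.4523 0.3665 0.0042] gap 0.0554 F [ 0.2816  0.0976 -1.3853] q7 -0.8690540364630747
lin [0.5 2.2 0.2] ang [-0.0001  0.0004 -0.0011]
```

Emit:
step_arm(
  plan=[
    {"claw":48,"linear":[0,2,0],"angular":[0,0,0]},
    {"claw":48,"linear":[0,1,0],"angular":[0,0,0]},
    {"claw":80,"linear":[0,0,0],"angular":[0,0,0]},
    {"claw":80,"linear":[0,0,0],"angular":[0,0,0]},
    {"claw":80,"linear":[0,0,0],"angular":[0,0,0]},
    {"claw":80,"linear":[0,-20,0],"angular":[0,0,0]},
    {"claw":80,"linear":[0,-40,0],"angular":[0,0,0]},
    {"claw":80,"linear":[0,-50,0],"angular":[0,0,0]},
    {"claw":80,"linear":[0,-50,0],"angular":[0,0,0]},
    {"claw":80,"linear":[0,-20,0],"angular":[0,0,0]},
  ],
)

```text
time: 19.9
eef_pos: [0.4519, 0.366, 0.186]
tool_rot: [-1.211, 1.21, -1.208]
force: [-0.4, 0.4, -0.4]
finger_gap: 0.0799
```

```bash
python3 go.py .602 -.104 .2 0.143;  python3 - <<'E'
from h import *
s=state();im=camera('wrist'); cv2.imwrite('pics/w12.png',im[:,:,::-1])
E
```

```text
t 19.9 pos [0.4519 0.366  0.186 ] gap 0.0799 F [-0.3651  0.426  -0.4112] q7 -0.8331898973967232
lin [470.1 -14.1 149.9] ang [ 0.0014 -0.1426  0.0001]
```

View pics/w12.png

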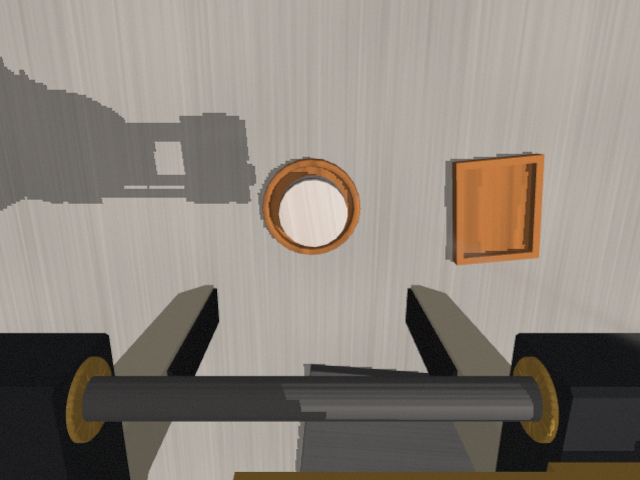

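Emit:
step_arm(
  plan=[
    {"claw":93,"linear":[46,-2,15],"angular":[0,0,0]},
    {"claw":93,"linear":[46,-2,15],"angular":[0,0,0]},
    {"claw":93,"linear":[46,-2,15],"angular":[0,0,0]},
    {"claw":93,"linear":[46,-2,15],"angular":[0,0,0]},
    {"claw":93,"linear":[46,-2,15],"angular":[0,0,0]},
    {"claw":93,"linear":[46,0,15],"angular":[0,0,0]},
    {"claw":93,"linear":[46,0,15],"angular":[0,0,0]},
    {"claw":93,"linear":[46,0,15],"angular":[0,0,0]},
    {"claw":93,"linear":[46,0,15],"angular":[0,0,0]},
    {"claw":93,"linear":[30,0,10],"angular":[0,0,0]},
  ],
)

```text
time: 21.2
eef_pos: [0.601, -0.0876, 0.1911]
tool_rot: [-1.213, 1.207, -1.2]
force: [0.3, 0.1, -0.1]
finger_gap: 0.0931
```

Emit:
step_arm(
  plan=[
    {"claw":93,"linear":[0,0,0],"angular":[0,-0.18,0]},
    {"claw":93,"linear":[0,0,0],"angular":[0,-0.18,0]},
    {"claw":93,"linear":[0,0,0],"angular":[0,-0.18,0]},
    {"claw":93,"linear":[0,0,0],"angular":[0,-0.18,0]},
    {"claw":93,"linear":[0,0,0],"angular":[0,-0.18,0]},
    {"claw":93,"linear":[0,0,0],"angular":[0,-0.18,0]},
    {"claw":93,"linear":[0,0,0],"angular":[0,-0.18,0]},
    {"claw":93,"linear":[0,0,0],"angular":[0,-0.18,0]},
    {"claw":93,"linear":[0,0,0],"angular":[0,-0.18,0]},
    {"claw":93,"linear":[0,0,0],"angular":[0,0,0]},
  ],
)

```text
time: 22.45
eef_pos: [0.5979, -0.0921, 0.1816]
tool_rot: [-1.564, -0.069, 0.09]
force: [-0.1, 0.1, -0.5]
finger_gap: 0.0929
```

```bash
python3 go.py .602 -.104 .18 1.713;  python3 - <<'E'
from h import *
s=state();im=camera('wrist'); cv2.imwrite('pics/w13.png',im[:,:,::-1])
np.savez('w13.npz',p=s['eef_pos'],r=s['tool_rot'])
E
```

```text
t 22.45 pos [ 0.5979 -0.0921  0.1816] gap 0.0929 F [-0.0513  0.1205 -0.4916] q7 1.4006399370830116
lin [  2.9   1.5 -12.3] ang [-0.0059 -0.0408 -0.0127]
```

View pics/w13.png

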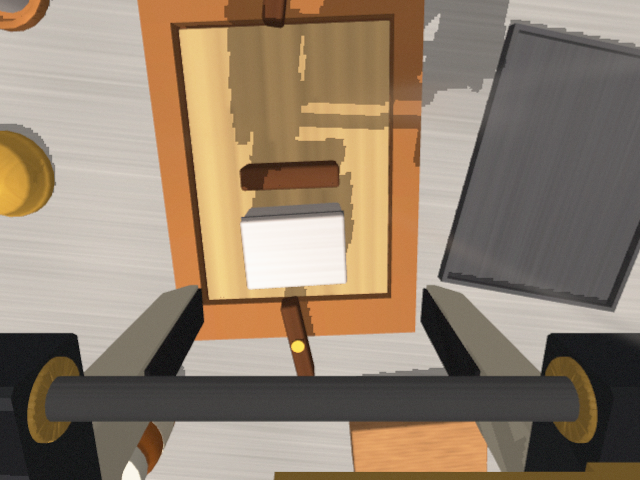

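Run:
```python
from h import *
d=np.load('w13.npz'); s=dict(eef_pos=d['p'],tool_rot=d['r'])
c=np.array([onz('wrist',p,.120,s)[:2] for p in((242,218),(343,211),(346,283),(249,289))])
print(c,c.mean(0),c[1]-c[0],c[2]-c[3],c[3]-c[0],c[2]-c[1])
c=np.array([onz('wrist',p,.012,s)[:2] for p in((512,25),(442,279),(613,309))]);print('bt',c,'centre',(c[0]+c[2])/2,c[1]-c[0],c[2]-c[1])
```

```text
[[ 0.5826 -0.1351]
 [ 0.5725 -0.0765]
 [ 0.6171 -0.0692]
 [ 0.627  -0.1283]] [ 0.5998 -0.1023] [-0.0101  0.0587] [-0.0098  0.0591] [0.0444 0.0069] [0.0447 0.0073]
bt [[0.4389 0.0445]
 [0.6464 0.0291]
 [0.6596 0.1887]] centre [0.5493 0.1166] [ 0.2075 -0.0154] [0.0133 0.1596]
```

Emit:
step_arm(
  plan=[
    {"claw":93,"linear":[1,0,-10.5],"angular":[-0.006,-0.052,-0.013]},
    {"claw":93,"linear":[0,0,0],"angular":[0,0,0]},
  ],
)

```text
time: 22.75
eef_pos: [0.5997, -0.1023, 0.1809]
tool_rot: [-1.568, -0.113, 0.114]
force: [1.1, 0.0, -0.3]
finger_gap: 0.0931
```

```bash
python3 go.py .600 -.1025 .13 1.726
```

```text
t 22.75 pos [ 0.5997 -0.1023  0.1809] gap 0.0931 F [ 1.1364  0.005  -0.3099] q7 1.4459013795427353
lin [ 0.3 50.9 -0.3] ang [-0.0003 -0.011  -0.0003]
```

Emit:
step_arm(
  plan=[
    {"claw":93,"linear":[0,20,0],"angular":[0,-0.011,0]},
    {"claw":93,"linear":[0,20,0],"angular":[0,0,0]},
    {"claw":93,"linear":[0,15,0],"angular":[0,0,0]},
    {"claw":93,"linear":[0,0,0],"angular":[0,0,0]},
  ],
)

```text
time: 23.25
eef_pos: [0.6001, -0.1004, 0.1246]
tool_rot: [-1.567, -0.113, 0.113]
force: [-0.1, -0.8, 0.1]
finger_gap: 0.0929
```

```bash
python3 go.py .600 -.1025 .078 1.726
```

```text
t 23.25 pos [ 0.6001 -0.1004  0.1246] gap 0.0929 F [-0.1226 -0.7703  0.1022] q7 1.3932875527091606
lin [-0.4 46.6 -2.2] ang [-0.001  -0.0108  0.0001]
```

Emit:
step_arm(
  plan=[
    {"claw":93,"linear":[0,15,-2],"angular":[0,-0.011,0]},
    {"claw":93,"linear":[0,15,0],"angular":[0,-0.004,0]},
    {"claw":93,"linear":[0,12,0],"angular":[0,0,0]},
    {"claw":93,"linear":[0,0,0],"angular":[0,0,0]},
  ],
)

```text
time: 23.75
eef_pos: [0.6009, -0.1023, 0.0804]
tool_rot: [-1.566, -0.126, 0.124]
force: [-0.3, 0.9, 0.1]
finger_gap: 0.0931
```

```bash
python3 go.py .600 -.1025 .078 1.726;  python3 - <<'E'
from h import *
s=state();im=camera('wrist'); cv2.imwrite('pics/w14.png',im[:,:,::-1])
E
```

```text
t 23.75 pos [ 0.6009 -0.1023  0.0804] gap 0.0931 F [-0.2632  0.8867  0.1405] q7 1.3660371649902012
lin [-0.9  2.4 -0.1] ang [-0.0008  0.0037  0.001 ]
```

View pics/w14.png

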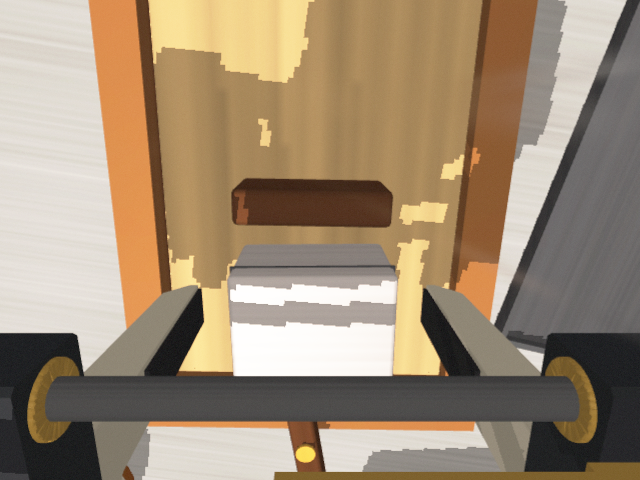

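Well aligned. Close.

Emit:
step_arm(
  plan=[
    {"claw":93,"linear":[-1,2,0],"angular":[0,0.004,0]},
    {"claw":55,"linear":[0,0,0],"angular":[0,0,0]},
    {"claw":55,"linear":[0,0,0],"angular":[0,0,0]},
    {"claw":55,"linear":[0,0,0],"angular":[0,0,0]},
    {"claw":55,"linear":[0,0,0],"angular":[0,0,0]},
    {"claw":55,"linear":[0,0,0],"angular":[0,0,0]},
  ],
)

```text
time: 24.55
eef_pos: [0.601, -0.1025, 0.0801]
tool_rot: [-1.567, -0.124, 0.118]
force: [0.6, -0.8, -0.2]
finger_gap: 0.0621
```

```bash
python3 go.py .612 .3635 .2 1.676
```

```text
t 24.55 pos [ 0.601  -0.1025  0.0801] gap 0.0621 F [ 0.6478 -0.7568 -0.1787] q7 1.3609534908582288
lin [  83.  -119.5  458.7] ang [-0.0001  0.0492  0.0038]
```

Emit:
step_arm(
  plan=[
    {"claw":55,"linear":[0,-15,0],"angular":[0,0,0]},
    {"claw":55,"linear":[0,-30,0],"angular":[0,0,0]},
    {"claw":55,"linear":[0,-40,0],"angular":[0,0,0]},
    {"claw":55,"linear":[4,-30,20],"angular":[0,0.01,0]},
    {"claw":55,"linear":[8,0,46],"angular":[0,0.01,0]},
    {"claw":55,"linear":[8,0,46],"angular":[0,0.01,0]},
    {"claw":55,"linear":[8,0,46],"angular":[0,0.01,0]},
    {"claw":55,"linear":[7,0,46],"angular":[0,0.01,0]},
    {"claw":55,"linear":[7,0,46],"angular":[0,0,0]},
    {"claw":55,"linear":[6,0,46],"angular":[0,0,0]},
  ],
)

```text
time: 25.8
eef_pos: [0.612, 0.2, 0.2065]
tool_rot: [-1.57, -0.077, 0.07]
force: [0.8, 0.0, -2.6]
finger_gap: 0.0619
```

```bash
python3 go.py .612 .3635 .16 1.676
```

```text
t 25.8 pos [0.612  0.2    0.2065] gap 0.0619 F [ 0.7861  0.0261 -2.6218] q7 0.9404386806703525
lin [ 15.1  46.4 162.9] ang [ 0.0011 -0.0115  0.0042]
```

Emit:
step_arm(
  plan=[
    {"claw":55,"linear":[4,5,42],"angular":[0.001,-0.008,0.004]},
    {"claw":55,"linear":[4,10,42],"angular":[0,0,0]},
    {"claw":55,"linear":[4,10,42],"angular":[0,0,0]},
    {"claw":55,"linear":[3,15,30],"angular":[0,0,0]},
    {"claw":55,"linear":[0,0,0],"angular":[0,0,0]},
  ],
)

```text
time: 26.42
eef_pos: [0.6085, 0.3666, 0.1699]
tool_rot: [-1.566, -0.085, 0.085]
force: [-0.8, -0.4, -3.5]
finger_gap: 0.0619
```

```bash
python3 go.py .612 .3635 .07 1.676;  python3 - <<'E'
from h import *
s=state();im=camera('wrist'); cv2.imwrite('pics/w15.png',im[:,:,::-1])
np.savez('w15.npz',p=s['eef_pos'],r=s['tool_rot'])
E
```

```text
t 26.43 pos [0.6085 0.3666 0.1699] gap 0.0619 F [-0.8149 -0.432  -3.51  ] q7 0.7319910229887643
lin [ 3.2 99.8 -3.8] ang [-0.003   0.0028  0.0002]
```

View pics/w15.png

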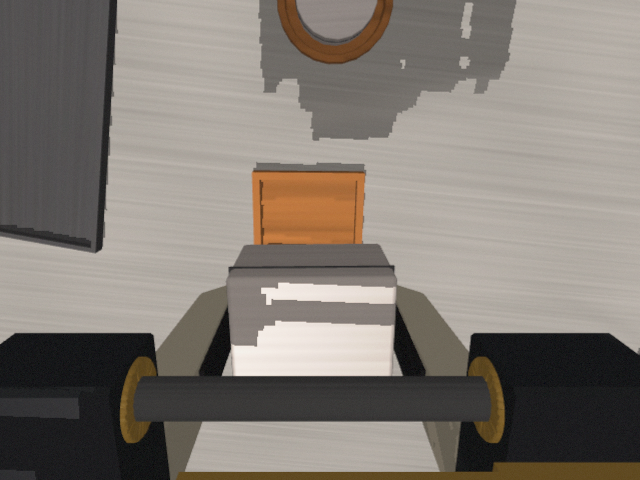

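Run:
```python
from h import *
d=np.load('w15.npz'); s=dict(eef_pos=d['p'],tool_rot=d['r']);z=s['eef_pos'][2];print(s['eef_pos'])
f=lambda p,q,z:(onz('wrist',p,z,s),onz('wrist',q,z,s))
u=np.array([np.cos(.105),np.sin(.105),0])
a,b=f((253,171),(365,172),.012);print(a,b,b-a,'tray c',(a+b)/2+.036*u)
a,b=f((243,246),(381,246),z-.002);print(a,b,b-a,'tin bot',(a+b)/2+.022*u)
a,b=f((229,267),(394,267),z+.040);print(a,b,b-a,'tin top',(a+b)/2+.022*u)
```

```text
[0.6085 0.3666 0.1699]
[0.5797 0.3164 0.012 ] [0.5709 0.4051 0.012 ] [-0.0088  0.0887  0.    ] tray c [0.6111 0.3645 0.012 ]
[0.5919 0.3329 0.1679] [0.5852 0.3951 0.1679] [-0.0067  0.0622  0.    ] tin bot [0.6104 0.3663 0.1679]
[0.5864 0.334  0.2099] [0.5802 0.3923 0.2099] [-0.0062  0.0583  0.    ] tin top [0.6052 0.3654 0.2099]
```

Emit:
step_arm(
  plan=[
    {"claw":55,"linear":[3.2,20,-3.2],"angular":[-0.003,0.003,0]},
    {"claw":55,"linear":[0,25,0],"angular":[0,0,0]},
    {"claw":55,"linear":[0,25,0],"angular":[0,0,0]},
    {"claw":55,"linear":[0,20,0],"angular":[0,0,0]},
    {"claw":55,"linear":[0,0,0],"angular":[0,0,0]},
  ],
)

```text
time: 27.1
eef_pos: [0.6166, 0.3529, 0.0768]
tool_rot: [-1.575, -0.076, 0.072]
force: [0.3, 0.7, -1.9]
finger_gap: 0.0616
```

```bash
python3 go.py .612 .364 .02 1.676
```

```text
t 27.1 pos [0.6166 0.3529 0.0768] gap 0.0616 F [ 0.319   0.7038 -1.8539] q7 0.6796563001839333
lin [-3.7 56.7 11.8] ang [ 0.0054 -0.0108  0.0025]
```

Emit:
step_arm(
  plan=[
    {"claw":55,"linear":[-4,15,11],"angular":[0.005,-0.011,0.003]},
    {"claw":55,"linear":[0,15,0],"angular":[0,0,0]},
    {"claw":55,"linear":[0,10,0],"angular":[0,0,0]},
    {"claw":55,"linear":[0,0,0],"angular":[0,0,0]},
  ],
)

```text
time: 27.6
eef_pos: [0.6121, 0.3647, 0.0353]
tool_rot: [-1.568, -0.084, 0.082]
force: [0.0, -0.5, -3.3]
finger_gap: 0.0619
```

```bash
python3 go.py .612 .364 .01 1.676
```

```text
t 27.6 pos [0.6121 0.3647 0.0353] gap 0.0619 F [ 0.0112 -0.4807 -3.3116] q7 0.6526659818053482
lin [-0.2 25.3 -0.7] ang [-0.0011  0.0008  0.0011]
```

Emit:
step_arm(
  plan=[
    {"claw":55,"linear":[0,12,-1],"angular":[-0.001,0,0]},
    {"claw":55,"linear":[0,8,0],"angular":[0,0,0]},
    {"claw":55,"linear":[0,4,0],"angular":[0,0,0]},
    {"claw":55,"linear":[0,0,0],"angular":[0,0,0]},
  ],
)

```text
time: 28.1
eef_pos: [0.6127, 0.3637, 0.0102]
tool_rot: [-1.569, -0.085, 0.081]
force: [0.9, 0.2, -2.5]
finger_gap: 0.062
```

```bash
python3 go.py .612 .364 .006 1.676
```

```text
t 28.1 pos [0.6127 0.3637 0.0102] gap 0.062 F [ 0.8785  0.2409 -2.5327] q7 0.637277826080047
lin [-0.7  4.2  0.4] ang [-0.0003  0.0006  0.002 ]
```

Emit:
step_arm(
  plan=[
    {"claw":55,"linear":[-1,3,0],"angular":[0,0,0]},
    {"claw":55,"linear":[0,2,0],"angular":[0,0,0]},
    {"claw":86,"linear":[0,0,0],"angular":[0,0,0]},
    {"claw":86,"linear":[0,0,0],"angular":[0,0,0]},
    {"claw":86,"linear":[0,0,0],"angular":[0,0,0]},
    {"claw":86,"linear":[0,-15,0],"angular":[0,0,0]},
    {"claw":86,"linear":[0,-35,0],"angular":[0,0,0]},
    {"claw":86,"linear":[0,-50,0],"angular":[0,0,0]},
    {"claw":86,"linear":[0,-50,0],"angular":[0,0,0]},
    {"claw":86,"linear":[0,-30,0],"angular":[0,0,0]},
  ],
)

```text
time: 29.35
eef_pos: [0.6108, 0.3639, 0.1941]
tool_rot: [-1.568, -0.085, 0.082]
force: [0.2, -0.9, -0.3]
finger_gap: 0.086
```

```bash
python3 go.py .558 -.111 .2 0.143;  python3 - <<'E'
from h import *
s=state();im=camera('wrist'); cv2.imwrite('pics/w16.png',im[:,:,::-1])
im=camera('side'); cv2.imwrite('pics/side16.png',im[:,:,::-1])
np.savez('w16.npz',p=s['eef_pos'],r=s['tool_rot'])
E
```

```text
t 29.35 pos [0.6108 0.3639 0.1941] gap 0.086 F [ 0.2022 -0.9321 -0.3321] q7 0.7454950482409453
lin [-103.    -6.5 -466.6] ang [-0.0022  1.5344  0.001 ]
```

View pics/w16.png

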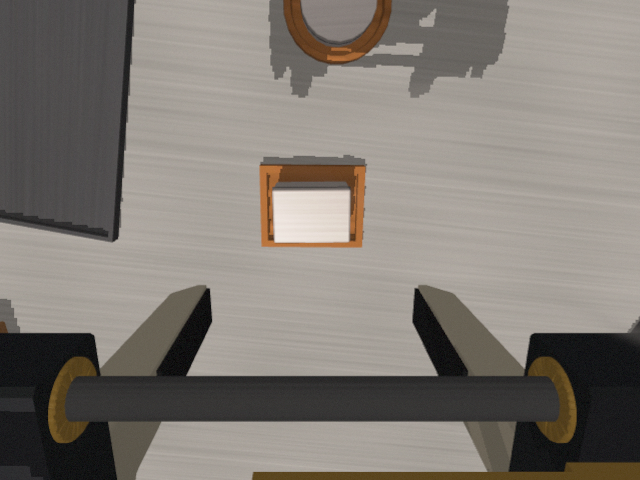

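View pics/side16.png

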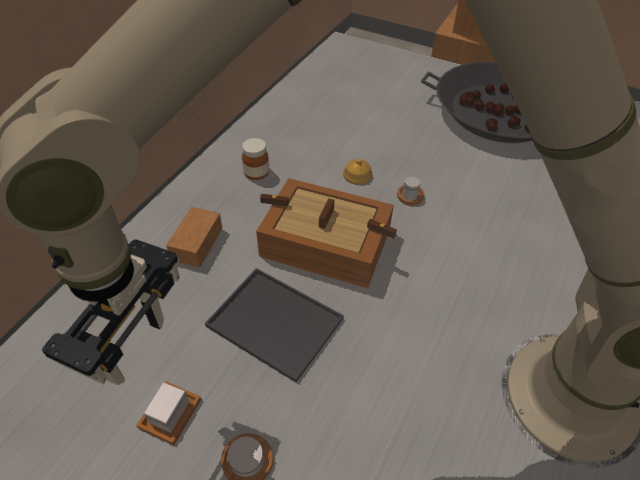

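```bash
python3 go.py .6745 -.0943 .2 1.87
python3 - <<'E'
from h import *
d=np.load('w16.npz'); s=dict(eef_pos=d['p'],tool_rot=d['r'])
c=np.array([onz('wrist',p,.046,s)[:2] for p in((272,189),(350,188),(351,241),(274,243))]);print(c.mean(0))
c=np.array([onz('wrist',p,.012,s)[:2] for p in((260,165),(366,165),(362,247),(262,247))]);print(c.mean(0))
E
```

```text
t 29.45 pos [0.6118 0.3648 0.1957] gap 0.0861 F [ 0.0009  0.5014 -0.8928] q7 0.7450904382627062
lin [  13.6   -5.5 -463.2] ang [-0.0021 -0.1929  0.0058]
[0.6113 0.3635]
[0.6116 0.3642]
```

Emit:
step_arm(
  plan=[
    {"claw":40,"linear":[3,-1,-46],"angular":[0,0,0.005]},
    {"claw":40,"linear":[2,0,-46],"angular":[0,0,0]},
    {"claw":40,"linear":[2,0,-46],"angular":[0,0,0]},
    {"claw":40,"linear":[1,0,-46],"angular":[0,0,0]},
    {"claw":40,"linear":[1,0,-46],"angular":[0,0,0]},
    {"claw":40,"linear":[1,0,-46],"angular":[0,0,0]},
    {"claw":40,"linear":[1,0,-46],"angular":[0,0,0]},
    {"claw":40,"linear":[1,0,-46],"angular":[0,0,0]},
    {"claw":40,"linear":[1,0,-46],"angular":[0,0,0]},
    {"claw":40,"linear":[1,0,-20],"angular":[0,-0.15,0]},
  ],
)

```text
time: 30.7
eef_pos: [0.6708, -0.0766, 0.1943]
tool_rot: [-1.557, -0.206, 0.21]
force: [0.7, 0.4, -0.6]
finger_gap: 0.0397
```

Emit:
step_arm(
  plan=[
    {"claw":40,"linear":[0,0,0],"angular":[0,0,0]},
  ],
)

```text
time: 30.82
eef_pos: [0.6704, -0.0788, 0.1937]
tool_rot: [-1.557, -0.202, 0.207]
force: [-0.7, -0.2, 0.3]
finger_gap: 0.0402
```

```bash
python3 go.py .6745 -.0943 .15 1.87
python3 - <<'E'
from h import *
s=state();im=camera('wrist'); cv2.imwrite('pics/w17.png',im[:,:,::-1])
np.savez('w17.npz',p=s['eef_pos'],r=s['tool_rot'])
E
```

```text
t 30.82 pos [ 0.6704 -0.0788  0.1937] gap 0.0402 F [-0.6843 -0.172   0.272 ] q7 1.5161275216865984
lin [  0.   43.6 -16.2] ang [-0.0043 -0.0383 -0.0028]
```

View pics/w17.png

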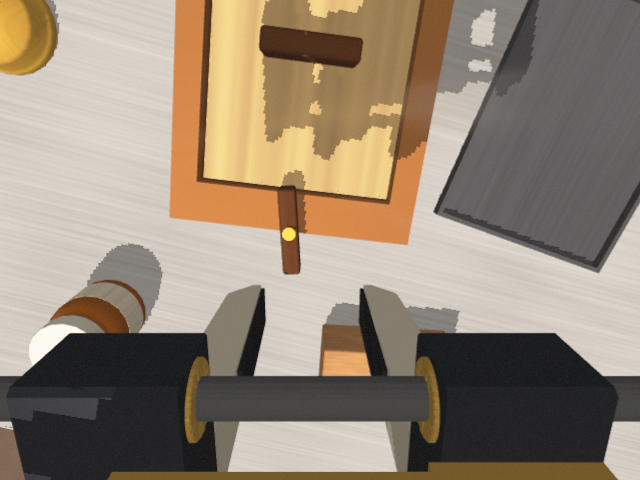

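Run:
```python
from h import *
d=np.load('w17.npz'); s=dict(eef_pos=d['p'],tool_rot=d['r'])
print(onz('wrist',(288.5,234),.101,s)); A=onz('wrist',(286.5,187),.1,s);B=onz('wrist',(292,272),.1,s);print(A,B,np.arctan2(*(B-A)[1::-1]))
```

```text
[ 0.6739 -0.0943  0.101 ]
[ 0.6437 -0.1032  0.1   ] [ 0.7    -0.0853  0.1   ] 0.3083939206340811
```

Emit:
step_arm(
  plan=[
    {"claw":40,"linear":[0,20,-16],"angular":[-0.004,-0.035,-0.003]},
    {"claw":40,"linear":[0,20,0],"angular":[0,0,0]},
    {"claw":40,"linear":[0,15,0],"angular":[0,0,0]},
    {"claw":40,"linear":[0,0,0],"angular":[0,0,0]},
  ],
)

```text
time: 31.38
eef_pos: [0.6735, -0.0892, 0.1336]
tool_rot: [-1.556, -0.233, 0.235]
force: [-0.1, 0.2, 0.3]
finger_gap: 0.0402
```

```bash
python3 go.py .6748 -.0946 .073 1.87
```

```text
t 31.38 pos [ 0.6735 -0.0892  0.1336] gap 0.0402 F [-0.086   0.2431  0.2934] q7 1.5200925058154664
lin [-0.3 60.6 -5.7] ang [-0.0026 -0.0012 -0.0012]
```

Emit:
step_arm(
  plan=[
    {"claw":40,"linear":[0,15,-5.5],"angular":[-0.003,0,0]},
    {"claw":40,"linear":[0,15,0],"angular":[0,0,0]},
    {"claw":40,"linear":[0,12,0],"angular":[0,0,0]},
    {"claw":40,"linear":[0,0,0],"angular":[0,0,0]},
  ],
)

```text
time: 31.88
eef_pos: [0.6754, -0.0939, 0.0888]
tool_rot: [-1.559, -0.234, 0.235]
force: [-0.1, -0.9, -0.7]
finger_gap: 0.0403
```

```bash
python3 go.py .6743 -.0944 .074 1.87
```

```text
t 31.88 pos [ 0.6754 -0.0939  0.0888] gap 0.0403 F [-0.1361 -0.8883 -0.7455] q7 1.4919663229880464
lin [-1.2 14.8 -0.1] ang [ 0.0004 -0.0007 -0.0009]
```

Emit:
step_arm(
  plan=[
    {"claw":40,"linear":[-1,8,0],"angular":[0,0,0]},
    {"claw":16,"linear":[0,6,0],"angular":[0,0,0]},
    {"claw":16,"linear":[0,0,0],"angular":[0,0,0]},
    {"claw":16,"linear":[0,0,0],"angular":[0,0,0]},
    {"claw":16,"linear":[0,0,0],"angular":[0,0,0]},
  ],
)

```text
time: 32.5
eef_pos: [0.6751, -0.0942, 0.0749]
tool_rot: [-1.559, -0.235, 0.234]
force: [0.6, 0.1, 0.2]
finger_gap: 0.0161
```

```bash
python3 go.py .6743 -.0944 .074 1.87
python3 - <<'E'
from h import *
s=state();im=camera('wrist'); cv2.imwrite('pics/w18.png',im[:,:,::-1])
E
```

```text
t 32.5 pos [ 0.6751 -0.0942  0.0749] gap 0.0161 F [0.6067 0.0844 0.2286] q7 1.4806550200305562
lin [-0.9  0.9  0. ] ang [ 0.001  -0.0007  0.0008]
```

View pics/w18.png

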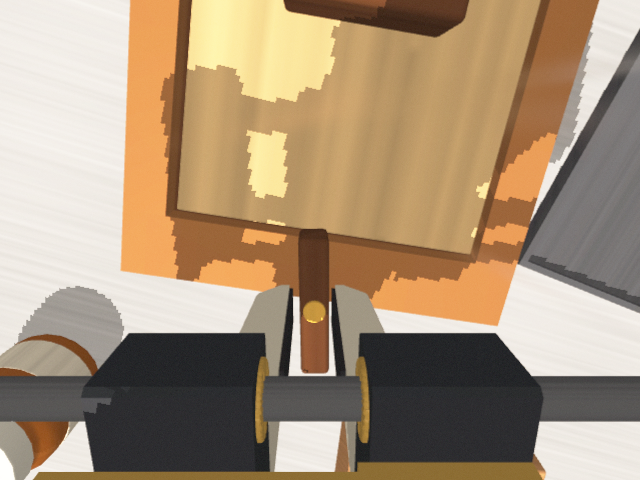

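Emit:
step_arm(
  plan=[
    {"claw":16,"linear":[0,0,0],"angular":[0,0.15,0]},
    {"claw":16,"linear":[0,0,0],"angular":[0,0.15,0]},
    {"claw":16,"linear":[0,0,0],"angular":[0,0.15,0]},
    {"claw":16,"linear":[0,0,0],"angular":[0,0,0]},
  ],
)

```text
time: 33.05
eef_pos: [0.6741, -0.0938, 0.0751]
tool_rot: [-1.567, 0.128, -0.128]
force: [0.5, -0.8, -0.8]
finger_gap: 0.0163
```

```bash
python3 go.py .6743 -.0944 .074 1.4
python3 - <<'E'
from h import *
s=state();im=camera('wrist'); cv2.imwrite('pics/w19.png',im[:,:,::-1])
E
```

```text
t 33.05 pos [ 0.6741 -0.0938  0.0751] gap 0.0163 F [ 0.5288 -0.7643 -0.7982] q7 1.1217289623120368
lin [ 0.3  1.1 -0.6] ang [ 0.0003  0.0075 -0.0003]
```

View pics/w19.png

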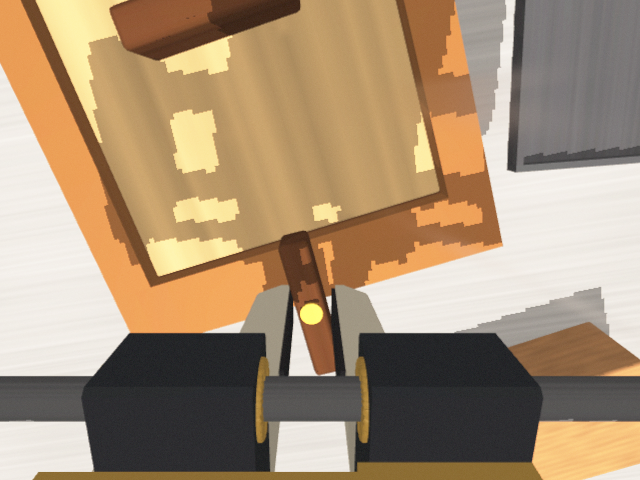

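Emit:
step_arm(
  plan=[
    {"claw":16,"linear":[0,0,0],"angular":[0,0.15,0]},
    {"claw":16,"linear":[0,0,0],"angular":[0,0.15,0]},
    {"claw":16,"linear":[0,0,0],"angular":[0,0.15,0]},
    {"claw":16,"linear":[0,-1,0],"angular":[0,0.15,0]},
    {"claw":16,"linear":[0,0,0],"angular":[0,0,0]},
  ],
)

```text
time: 33.72
eef_pos: [0.6739, -0.0943, 0.0756]
tool_rot: [-1.488, 0.596, -0.594]
force: [-0.2, -0.5, -0.1]
finger_gap: 0.0158
```

```bash
python3 go.py .6743 -.0944 .074 .14
```

```text
t 33.73 pos [ 0.6739 -0.0943  0.0756] gap 0.0158 F [-0.2464 -0.4885 -0.0941] q7 0.6713090972190318
lin [0.4 1.6 0.2] ang [ 0.0008  0.67   -0.0009]
```

Emit:
step_arm(
  plan=[
    {"claw":16,"linear":[0,0,0],"angular":[0,0.18,0]},
    {"claw":16,"linear":[0,0,0],"angular":[0,0.18,0]},
    {"claw":16,"linear":[0,0,0],"angular":[0,0.18,0]},
    {"claw":16,"linear":[0,0,0],"angular":[0,0.18,0]},
    {"claw":16,"linear":[0,0,0],"angular":[0,0.05,0]},
    {"claw":10,"linear":[0,0,0],"angular":[0,0,0]},
    {"claw":10,"linear":[0,0,0],"angular":[0,0,0]},
  ],
)

```text
time: 34.6
eef_pos: [0.6731, -0.094, 0.0755]
tool_rot: [-1.236, 1.172, -1.165]
force: [-0.1, -1.4, -0.6]
finger_gap: 0.0124
```

```bash
python3 go.py .6743 -.0944 .074 .14
python3 - <<'E'
from h import *
s=state();im=camera('wrist'); cv2.imwrite('pics/w20.png',im[:,:,::-1])
E
```

```text
t 34.6 pos [ 0.6731 -0.094   0.0755] gap 0.0124 F [-0.0559 -1.412  -0.59  ] q7 0.11746025767071207
lin [0.5 1.5 1.2] ang [ 0.003  -0.0845 -0.0024]
```

View pics/w20.png

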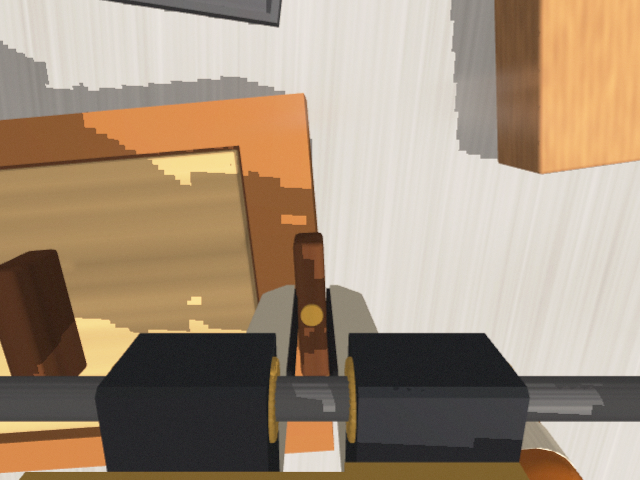

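Emit:
step_arm(
  plan=[
    {"claw":30,"linear":[0,0,0],"angular":[0,0,0]},
    {"claw":30,"linear":[0,0,0],"angular":[0,0,0]},
    {"claw":40,"linear":[0,-20,0],"angular":[0,0,0]},
    {"claw":40,"linear":[0,-40,0],"angular":[0,0,0]},
    {"claw":40,"linear":[0,-30,0],"angular":[0,0,0]},
    {"claw":40,"linear":[5,0,-46],"angular":[0,0,0]},
    {"claw":40,"linear":[5,0,-46],"angular":[0,0,0]},
    {"claw":40,"linear":[5,0,-46],"angular":[0,0,0]},
    {"claw":40,"linear":[5,0,-46],"angular":[0,0,0]},
    {"claw":40,"linear":[5,0,-30],"angular":[0,0,0]},
  ],
)

```text
time: 35.9
eef_pos: [0.4605, -0.133, 0.1779]
tool_rot: [-1.229, 1.158, -1.17]
force: [-0.4, 0.5, 0.1]
finger_gap: 0.0399
```

```bash
python3 go.py .442 -.1272 .16 1.55
python3 - <<'E'
from h import *
s=state();im=camera('wrist'); cv2.imwrite('pics/w21.png',im[:,:,::-1])
E
```

```text
t 35.9 pos [ 0.4605 -0.133   0.1779] gap 0.0399 F [-0.4132  0.455   0.0697] q7 0.22364774692381645
lin [ -6.9  17.8 -18.3] ang [-0.0082 -1.4902  0.0078]
```

View pics/w21.png

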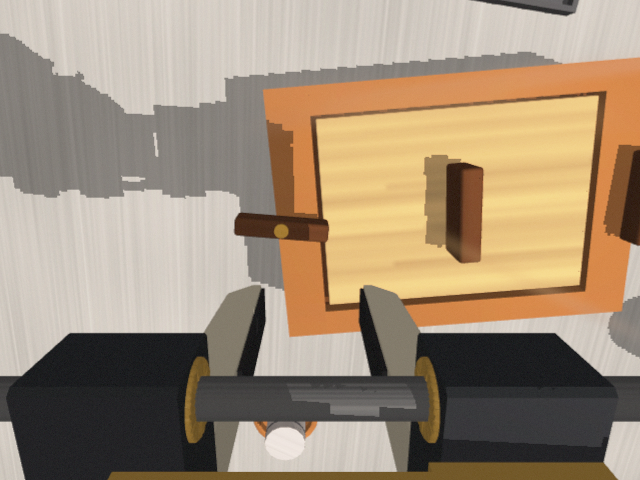

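Emit:
step_arm(
  plan=[
    {"claw":40,"linear":[-7,0,-18],"angular":[-0.008,0,0.008]},
    {"claw":40,"linear":[0,0,0],"angular":[0,-0.17,0]},
    {"claw":40,"linear":[0,0,0],"angular":[0,-0.17,0]},
    {"claw":40,"linear":[0,0,0],"angular":[0,-0.17,0]},
    {"claw":40,"linear":[0,0,0],"angular":[0,-0.17,0]},
    {"claw":40,"linear":[0,0,0],"angular":[0,-0.17,0]},
    {"claw":40,"linear":[0,0,0],"angular":[0,-0.17,0]},
    {"claw":40,"linear":[0,0,0],"angular":[0,-0.17,0]},
    {"claw":40,"linear":[0,0,0],"angular":[0,-0.17,0]},
    {"claw":40,"linear":[0,0,0],"angular":[0,0,0]},
  ],
)

```text
time: 37.2
eef_pos: [0.4425, -0.1308, 0.1908]
tool_rot: [-1.569, 0.075, -0.101]
force: [0.1, -1.1, -0.1]
finger_gap: 0.04
```

```bash
python3 go.py .442 -.1272 .12 1.55
python3 - <<'E'
from h import *
s=state();im=camera('wrist'); cv2.imwrite('pics/w22.png',im[:,:,::-1])
np.savez('w22.npz',p=s['eef_pos'],r=s['tool_rot'])
E
```

```text
t 37.2 pos [ 0.4425 -0.1308  0.1908] gap 0.04 F [ 0.1412 -1.0918 -0.1296] q7 1.40494669106819
lin [-2.1 70.8  3.5] ang [-0.0003 -0.0911  0.0164]
```

View pics/w22.png

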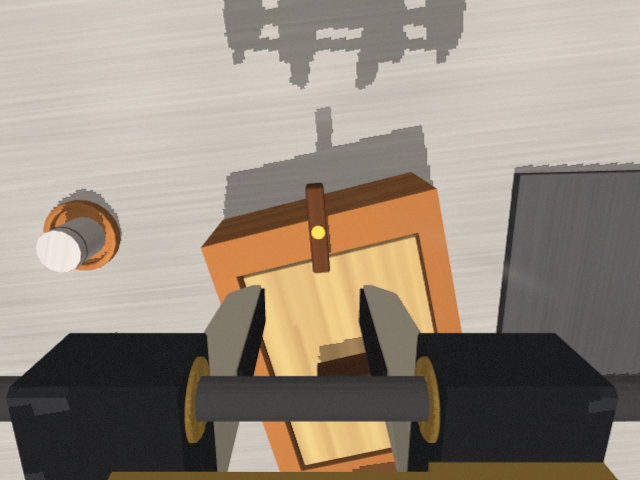

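Run:
```python
from h import *
d=np.load('w22.npz'); s=dict(eef_pos=d['p'],tool_rot=d['r'])
print(onz('wrist',(318.5,232.5),.101,s)); A=onz('wrist',(314,185),.1,s);B=onz('wrist',(321,271),.1,s);print(A,B,np.arctan2(*(B-A)[1::-1]))
```

```text
[ 0.4425 -0.1267  0.101 ]
[ 0.4108 -0.1262  0.1   ] [ 0.4703 -0.128   0.1   ] -0.0301097367948908
```

Emit:
step_arm(
  plan=[
    {"claw":40,"linear":[-1,20,3.5],"angular":[0,-0.091,0.016]},
    {"claw":40,"linear":[0,20,0],"angular":[0,0,0]},
    {"claw":40,"linear":[0,15,0],"angular":[0,0,0]},
    {"claw":40,"linear":[0,0,0],"angular":[0,0,0]},
  ],
)

```text
time: 37.75
eef_pos: [0.4441, -0.128, 0.1367]
tool_rot: [-1.573, 0.026, -0.032]
force: [0.3, -0.1, 0.2]
finger_gap: 0.0402
```

```bash
python3 go.py .442 -.1274 .075 1.55
```

```text
t 37.75 pos [ 0.4441 -0.128   0.1367] gap 0.0402 F [ 0.306  -0.1315  0.2383] q7 1.3845100975518185
lin [-2.3 61.7  0.7] ang [ 0.0024 -0.0161  0.0039]
```

Emit:
step_arm(
  plan=[
    {"claw":40,"linear":[-2,16,1],"angular":[0.002,-0.016,0.004]},
    {"claw":40,"linear":[0,16,0],"angular":[0,0,0]},
    {"claw":40,"linear":[0,12,0],"angular":[0,0,0]},
    {"claw":40,"linear":[0,0,0],"angular":[0,0,0]},
  ],
)

```text
time: 38.25
eef_pos: [0.443, -0.1273, 0.0917]
tool_rot: [-1.572, 0.017, -0.02]
force: [-0.3, 0.8, 0.4]
finger_gap: 0.0401
```

```bash
python3 go.py .442 -.1270 .075 1.55
```

```text
t 38.25 pos [ 0.443  -0.1273  0.0917] gap 0.0401 F [-0.3153  0.8167  0.3595] q7 1.3311895869148747
lin [-1.  16.7  0.3] ang [ 0.0014 -0.0024  0.0019]
```

Emit:
step_arm(
  plan=[
    {"claw":40,"linear":[-1,9,0],"angular":[0.001,0,0.002]},
    {"claw":16,"linear":[0,7,0],"angular":[0,0,0]},
    {"claw":16,"linear":[0,0,0],"angular":[0,0,0]},
    {"claw":16,"linear":[0,0,0],"angular":[0,0,0]},
    {"claw":16,"linear":[0,0,0],"angular":[0,0,0]},
    {"claw":16,"linear":[0,0,0],"angular":[0,0.15,0]},
    {"claw":16,"linear":[0,0,0],"angular":[0,0.15,0]},
    {"claw":16,"linear":[0,0,0],"angular":[0,0.15,0]},
    {"claw":16,"linear":[0,0,0],"angular":[0,0,0]},
  ],
)

```text
time: 39.38
eef_pos: [0.4419, -0.1268, 0.0758]
tool_rot: [-1.537, 0.38, -0.381]
force: [-0.8, -0.2, -1.5]
finger_gap: 0.0159
```

```bash
python3 go.py .442 -.1270 .075 .1
python3 - <<'E'
from h import *
s=state();im=camera('wrist'); cv2.imwrite('pics/w23.png',im[:,:,::-1])
E
```

```text
t 39.38 pos [ 0.4419 -0.1268  0.0758] gap 0.0159 F [-0.8023 -0.1609 -1.4691] q7 1.0159622629060223
lin [ 0.2  0.8 -0.2] ang [-0.0008  0.9858  0.0004]
```

View pics/w23.png

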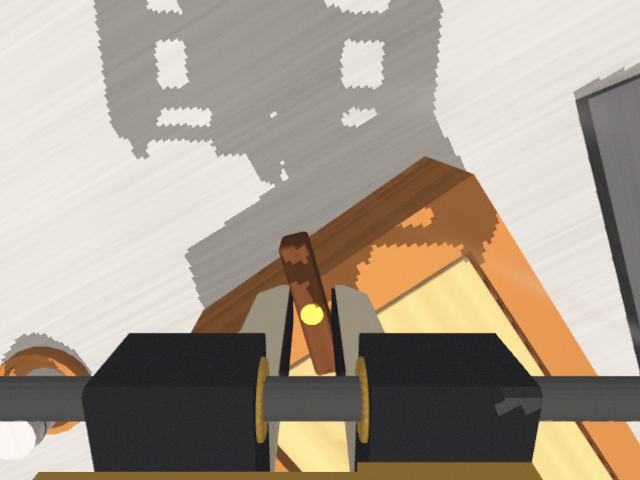

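Emit:
step_arm(
  plan=[
    {"claw":16,"linear":[0,0,0],"angular":[0,0.16,0]},
    {"claw":16,"linear":[0,0,0],"angular":[0,0.16,0]},
    {"claw":16,"linear":[0,0,0],"angular":[0,0.16,0]},
    {"claw":16,"linear":[0,0,0],"angular":[0,0.16,0]},
    {"claw":16,"linear":[0,0,0],"angular":[0,0.16,0]},
    {"claw":16,"linear":[0,0,0],"angular":[0,0.1,0]},
    {"claw":10,"linear":[0,0,0],"angular":[0,0,0]},
    {"claw":10,"linear":[0,0,0],"angular":[0,0,0]},
  ],
)

```text
time: 40.42
eef_pos: [0.4414, -0.1265, 0.0757]
tool_rot: [-1.292, 1.069, -1.067]
force: [-1.1, 1.4, -1.4]
finger_gap: 0.012
```

```bash
python3 go.py .442 -.1270 .075 .143
python3 - <<'E'
from h import *
s=state();im=camera('wrist'); cv2.imwrite('pics/w24.png',im[:,:,::-1])
E
```

```text
t 40.42 pos [ 0.4414 -0.1265  0.0757] gap 0.012 F [-1.1365  1.4183 -1.4207] q7 0.4714181632643739
lin [0.6 0.7 0.5] ang [ 0.      0.0464 -0.0018]
```

View pics/w24.png

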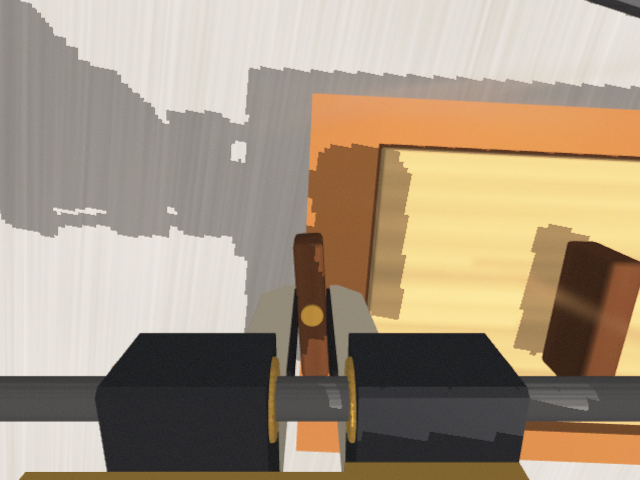

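Emit:
step_arm(
  plan=[
    {"claw":30,"linear":[0,0,0],"angular":[0,0,0]},
    {"claw":30,"linear":[0,0,0],"angular":[0,0,0]},
    {"claw":45,"linear":[0,-20,0],"angular":[0,0,0]},
    {"claw":45,"linear":[0,-40,0],"angular":[0,0,0]},
    {"claw":45,"linear":[0,-30,0],"angular":[0,0.046,0]},
    {"claw":45,"linear":[0,0,40],"angular":[0,0,0]},
    {"claw":45,"linear":[0,0,40],"angular":[0,0,0]},
    {"claw":45,"linear":[0,0,32],"angular":[0,0,0]},
    {"claw":45,"linear":[0,0,0],"angular":[0,0,0]},
  ],
)

```text
time: 41.6
eef_pos: [0.5555, -0.1117, 0.1701]
tool_rot: [-1.271, 1.101, -1.103]
force: [-0.8, 0.4, -0.4]
finger_gap: 0.0447
```

```bash
python3 go.py .5583 -.111 .12 .143
python3 - <<'E'
from h import *
s=state();im=camera('wrist'); cv2.imwrite('pics/w25.png',im[:,:,::-1])
np.savez('w25.npz',p=s['eef_pos'],r=s['tool_rot'])
E
```

```text
t 41.6 pos [ 0.5555 -0.1117  0.1701] gap 0.0447 F [-0.7572  0.3595 -0.3557] q7 0.3511424320571524
lin [-0.3 50.1  2.8] ang [-0.0028  0.0015 -0.0008]
```

View pics/w25.png

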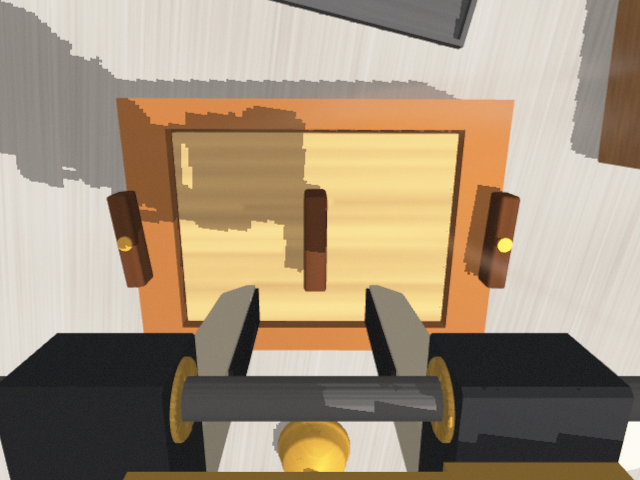

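Run:
```python
from h import *
d=np.load('w25.npz'); s=dict(eef_pos=d['p'],tool_rot=d['r'])
for a,b in[((122,193),(136,286)),((508,195),(492,287)),((316,190),(315,290))]:
    A=onz('wrist',a,.1,s);B=onz('wrist',b,.1,s);print(A,B,np.linalg.norm(A-B),np.arctan2(*(B-A)[1::-1])-.143)
print(onz('wrist',(315.5,240),.108,s),onz('wrist',(125,244),.1,s),onz('wrist',(505,245),.1,s))
im=cv2.imread('pics/w25.png');cv2.imwrite('pics/w25z.png',cv2.resize(np.hstack([im[170:310,90:190],im[170:310,270:360],im[170:310,450:550]]),None,fx=2.7,fy=2.7,interpolation=3))
```

```text
[ 0.4391 -0.0962  0.1   ] [ 0.4492 -0.1552  0.1   ] 0.05987323930418902 -1.5449338992249235
[ 0.6682 -0.0643  0.1   ] [ 0.6742 -0.1236  0.1   ] 0.05955253868521582 -1.6131293437346799
[ 0.5536 -0.0778  0.1   ] [ 0.5625 -0.1417  0.1   ] 0.06451548890370674 -1.576803971636042
[ 0.5575 -0.1064  0.108 ] [ 0.4416 -0.1281  0.1   ] [ 0.6749 -0.0951  0.1   ]
```

View pics/w25z.png

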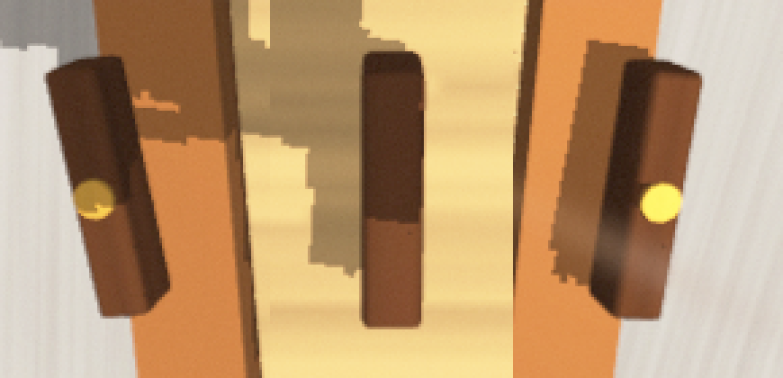

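Emit:
step_arm(
  plan=[
    {"claw":45,"linear":[-1,20,2.5],"angular":[-0.003,0.002,0]},
    {"claw":45,"linear":[0,20,0],"angular":[0,0,0]},
    {"claw":45,"linear":[0,20,0],"angular":[0,0,0]},
    {"claw":45,"linear":[0,0,0],"angular":[0,0,0]},
  ],
)

```text
time: 42.15
eef_pos: [0.5511, -0.1124, 0.109]
tool_rot: [-1.275, 1.109, -1.103]
force: [-0.5, 0.8, 0.0]
finger_gap: 0.045
```

```bash
python3 go.py .558 -.110 .071 .143
```

```text
t 42.15 pos [ 0.5511 -0.1124  0.109 ] gap 0.045 F [-0.4771  0.8354  0.0418] q7 0.3649405585137911
lin [-1.4 38.   7.4] ang [ 0.0045 -0.0031 -0.0009]
```

Emit:
step_arm(
  plan=[
    {"claw":45,"linear":[-1,6,7],"angular":[0.004,-0.003,0]},
    {"claw":45,"linear":[0,12,0.5],"angular":[0,0,0]},
    {"claw":45,"linear":[0,12,0.5],"angular":[0,0,0]},
    {"claw":45,"linear":[0,0,0],"angular":[0,0,0]},
  ],
)

```text
time: 42.65
eef_pos: [0.5592, -0.1106, 0.0788]
tool_rot: [-1.272, 1.103, -1.104]
force: [0.4, 0.3, -0.3]
finger_gap: 0.045
```

```bash
python3 go.py .558 -.110 .071 .143
```

```text
t 42.65 pos [ 0.5592 -0.1106  0.0788] gap 0.045 F [ 0.3664  0.2655 -0.2963] q7 0.37190689362739515
lin [-0.8  7.8 -1.2] ang [-0.0014 -0.0003 -0.0004]
```

Emit:
step_arm(
  plan=[
    {"claw":45,"linear":[-1,7,-1],"angular":[-0.001,0,0]},
    {"claw":8,"linear":[0,0,0],"angular":[0,0,0]},
    {"claw":8,"linear":[0,0,0],"angular":[0,0,0]},
    {"claw":8,"linear":[0,0,0],"angular":[0,0,0]},
    {"claw":8,"linear":[0,0,0],"angular":[0,0,0]},
    {"claw":8,"linear":[0,0,0],"angular":[0,0,0]},
  ],
)

```text
time: 43.4
eef_pos: [0.5581, -0.1098, 0.0717]
tool_rot: [-1.273, 1.103, -1.104]
force: [-0.2, -0.1, -1.3]
finger_gap: 0.014
```

```bash
python3 go.py .549 .118 .2 -0.08
```

```text
t 43.4 pos [ 0.5581 -0.1098  0.0717] gap 0.014 F [-0.1869 -0.111  -1.318 ] q7 0.3722816669070796
lin [-226.8 -128.3   23.5] ang [-0.0006  0.2226 -0.0003]
```

Emit:
step_arm(
  plan=[
    {"claw":8,"linear":[0,-6,0],"angular":[0,0,0]},
    {"claw":8,"linear":[0,-8,0],"angular":[0,0,0]},
    {"claw":8,"linear":[0,-8,0],"angular":[0,0,0]},
    {"claw":8,"linear":[0,-10,0],"angular":[0,0,0]},
    {"claw":8,"linear":[0,0,0],"angular":[0,0,0]},
  ],
)

```text
time: 44.02
eef_pos: [0.5582, -0.1099, 0.1065]
tool_rot: [-1.272, 1.103, -1.104]
force: [-0.1, -0.6, -1.5]
finger_gap: 0.0136
```

```bash
python3 go.py .558 -.11 .2 0.143
python3 - <<'E'
from h import *
im=camera('wrist'); cv2.imwrite('pics/w26.png',im[:,:,::-1])
E
```

```text
t 44.02 pos [ 0.5582 -0.1099  0.1065] gap 0.0136 F [-0.0815 -0.5643 -1.5183] q7 0.3637025957163793
lin [  0.1 -93.5  -0.1] ang [-0.0012 -0.0005 -0.0001]
```

View pics/w26.png

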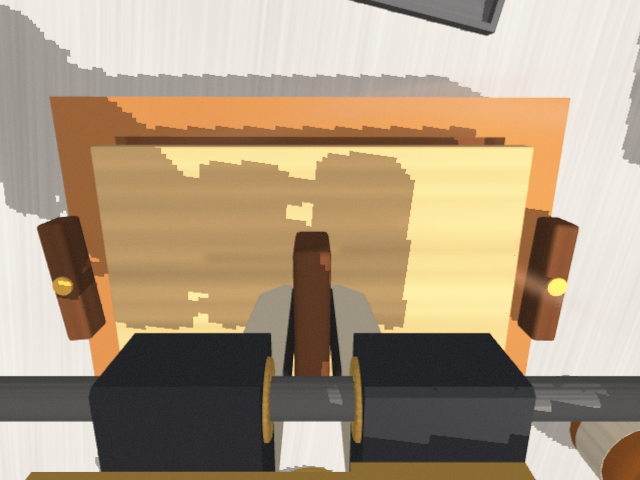

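Emit:
step_arm(
  plan=[
    {"claw":8,"linear":[0,-25,0],"angular":[0,0,0]},
    {"claw":8,"linear":[0,-30,0],"angular":[0,0,0]},
    {"claw":8,"linear":[-20,-15,2],"angular":[0,0,0]},
    {"claw":8,"linear":[-40,0,4],"angular":[0,0,0]},
    {"claw":8,"linear":[-40,0,4],"angular":[0,0,0]},
    {"claw":8,"linear":[-40,0,4],"angular":[0,0,0]},
    {"claw":8,"linear":[-40,0,4],"angular":[0,0,0]},
    {"claw":8,"linear":[-20,0,2],"angular":[0,0.07,0]},
    {"claw":8,"linear":[0,0,0],"angular":[0,0.07,0]},
    {"claw":8,"linear":[0,0,0],"angular":[0,0.07,0]},
  ],
)

```text
time: 45.32
eef_pos: [0.5473, 0.0975, 0.1757]
tool_rot: [-1.176, 1.266, -1.262]
force: [-0.6, -0.4, -2.5]
finger_gap: 0.0141
```

Emit:
step_arm(
  plan=[
    {"claw":8,"linear":[0,0,0],"angular":[0,0,0]},
  ],
)

```text
time: 45.45
eef_pos: [0.547, 0.0977, 0.1754]
tool_rot: [-1.177, 1.266, -1.261]
force: [-0.4, 0.1, -2.7]
finger_gap: 0.0136
```

```bash
python3 go.py .549 .118 .1 -0.08
python3 - <<'E'
from h import *
s=state();im=camera('wrist'); cv2.imwrite('pics/w27.png',im[:,:,::-1])
np.savez('w27.npz',p=s['eef_pos'],r=s['tool_rot'])
im=camera('side'); cv2.imwrite('pics/side27.png',im[:,:,::-1])
E
```

```text
t 45.45 pos [0.547  0.0977 0.1754] gap 0.0136 F [-0.4444  0.099  -2.6711] q7 -0.19932528324315515
lin [-20.4  75.4   0.9] ang [0.0042 0.007  0.0003]
```

View pics/w27.png

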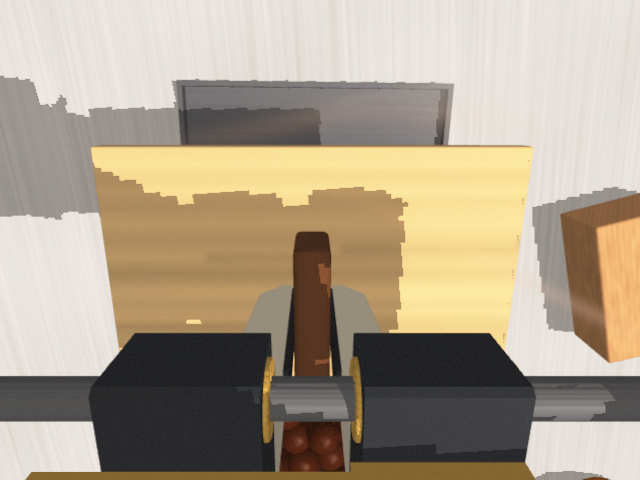

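View pics/side27.png

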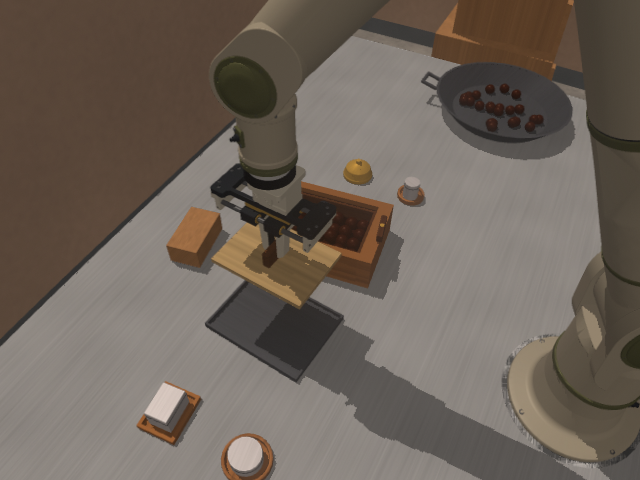

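Run:
```python
from h import *
d=np.load('w27.npz'); s=dict(eef_pos=d['p'],tool_rot=d['r'])
A=onz('wrist',(177.5,81),.012,s);B=onz('wrist',(452.5,84.5),.012,s);v=B-A;print(A,B,np.linalg.norm(v),np.arctan2(v[1],v[0]))
u=v/np.linalg.norm(v);print((A+B)/2+.080*np.array([u[1],-u[0],0]))
z=s['eef_pos'][2]+.0063
A=onz('wrist',(93,148),z,s);B=onz('wrist',(532,148),z,s);v=B-A;u=v/np.linalg.norm(v);print('board',np.linalg.norm(v),np.arctan2(v[1],v[0]),(A+B)/2+.065*np.array([u[1],-u[0],0]),s['eef_pos'])
```

```text
[0.4519 0.2067 0.012 ] [0.6612 0.1887 0.012 ] 0.2101059850581348 -0.08557742857781879
[0.5497 0.118  0.012 ]
board 0.17794552982991774 -0.07304063232438533 [0.5475 0.0969 0.1817] [0.547  0.0977 0.1754]
```

Emit:
step_arm(
  plan=[
    {"claw":8,"linear":[-21,10,1],"angular":[0.004,0.01,0]},
    {"claw":8,"linear":[0,20,0],"angular":[0,0,0]},
    {"claw":8,"linear":[0,25,0],"angular":[0,0,0]},
    {"claw":8,"linear":[0,25,0],"angular":[0,0,0]},
    {"claw":8,"linear":[0,15,0],"angular":[0,0,0]},
    {"claw":8,"linear":[0,0,0],"angular":[0,0,0]},
  ],
)

```text
time: 46.3
eef_pos: [0.5509, 0.1178, 0.0784]
tool_rot: [-1.169, 1.265, -1.266]
force: [0.8, -0.5, -2.1]
finger_gap: 0.0136
```

```bash
python3 go.py .5488 .1185 .04 -0.083
```

```text
t 46.3 pos [0.5509 0.1178 0.0784] gap 0.0136 F [ 0.7945 -0.4685 -2.0929] q7 -0.19436324274771227
lin [-0.5 38.4 -2.2] ang [-0.0019  0.0054 -0.001 ]
```

Emit:
step_arm(
  plan=[
    {"claw":8,"linear":[0,15,-2],"angular":[-0.002,0.005,-0.001]},
    {"claw":8,"linear":[0,15,0],"angular":[0,0,0]},
    {"claw":8,"linear":[0,12,0],"angular":[0,0,0]},
    {"claw":8,"linear":[0,0,0],"angular":[0,0,0]},
  ],
)

```text
time: 46.8
eef_pos: [0.5498, 0.1182, 0.0348]
tool_rot: [-1.167, 1.269, -1.27]
force: [0.2, -0.4, -3.2]
finger_gap: 0.0135
```

```bash
python3 go.py .5488 .1185 .008 -0.083;python3 - <<'E'
from h import *
im=camera('wrist'); cv2.imwrite('pics/w28.png',im[:,:,::-1])
E
```

```text
t 46.8 pos [0.5498 0.1182 0.0348] gap 0.0135 F [ 0.1701 -0.3972 -3.2254] q7 -0.18307052563825882
lin [-0.2 26.8 -1.1] ang [-0.0018  0.0003 -0.0008]
```

View pics/w28.png

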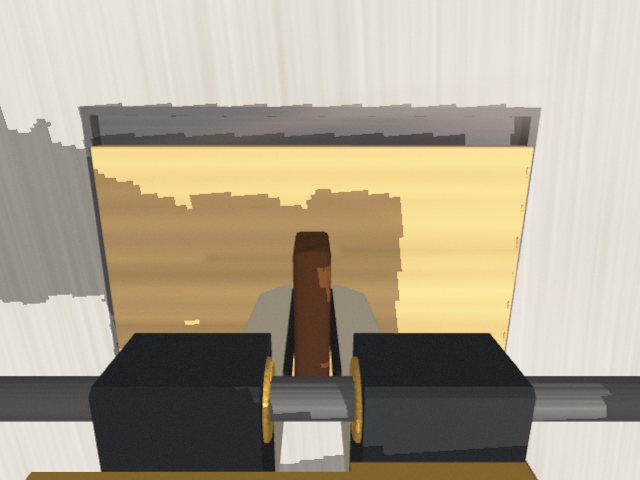

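Centred and aligned. Lower and set down.

Emit:
step_arm(
  plan=[
    {"claw":8,"linear":[0,12,-1],"angular":[-0.002,0,0]},
    {"claw":8,"linear":[0,9,0],"angular":[0,0,0]},
    {"claw":8,"linear":[0,3,0],"angular":[0,0,0]},
    {"claw":8,"linear":[0,0,0],"angular":[0,0,0]},
  ],
)

```text
time: 47.35
eef_pos: [0.5496, 0.1184, 0.0101]
tool_rot: [-1.167, 1.269, -1.27]
force: [-1.0, 0.9, -2.1]
finger_gap: 0.0136
```

```bash
python3 go.py .5488 .1185 .0077 -0.083
```

```text
t 47.35 pos [0.5496 0.1184 0.0101] gap 0.0136 F [-0.9509  0.9128 -2.0653] q7 -0.1756054453636562
lin [-0.   2.3 -0.8] ang [-0.0013  0.0003 -0.0014]
```

Emit:
step_arm(
  plan=[
    {"claw":8,"linear":[0,2,0],"angular":[0,0,0]},
    {"claw":8,"linear":[0,1,0],"angular":[0,0,0]},
    {"claw":40,"linear":[0,0,0],"angular":[0,0,0]},
    {"claw":40,"linear":[0,0,0],"angular":[0,0,0]},
    {"claw":40,"linear":[0,0,0],"angular":[0,0,0]},
    {"claw":40,"linear":[0,-15,0],"angular":[0,0,0]},
    {"claw":40,"linear":[0,-40,0],"angular":[0,0,0]},
    {"claw":40,"linear":[0,-50,0],"angular":[0,0,0]},
    {"claw":40,"linear":[0,-50,0],"angular":[0,0,0]},
    {"claw":40,"linear":[0,-40,0],"angular":[0,0,0]},
  ],
)

```text
time: 48.6
eef_pos: [0.5482, 0.1176, 0.2101]
tool_rot: [-1.168, 1.271, -1.269]
force: [0.0, 0.5, 0.0]
finger_gap: 0.0402
```

Emit:
step_arm(
  plan=[
    {"claw":40,"linear":[0,0,0],"angular":[0,0,0]},
    {"claw":40,"linear":[0,0,0],"angular":[0,0,0]},
  ],
)

```text
time: 48.85
eef_pos: [0.5492, 0.1178, 0.2144]
tool_rot: [-1.162, 1.268, -1.27]
force: [0.2, -1.2, 1.4]
finger_gap: 0.0401
```

Run:
```python
from h import *
s=state();im=camera('wrist'); cv2.imwrite('pics/w29.png',im[:,:,::-1]);print(s['time'],s['eef_pos'],s['force'])
np.savez('w29.npz',p=s['eef_pos'],r=s['tool_rot'])
im=camera('side'); cv2.imwrite('pics/side29.png',im[:,:,::-1])
```

```text
48.85 [0.5492 0.1178 0.2144] [ 0.2205 -1.2479  1.383 ]
```

View pics/w29.png

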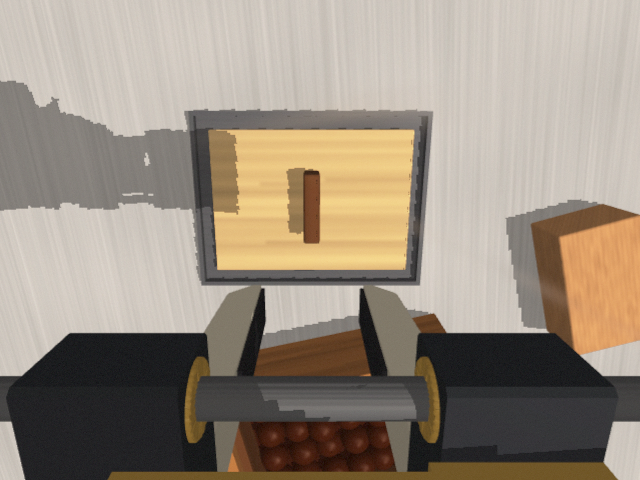

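View pics/side29.png

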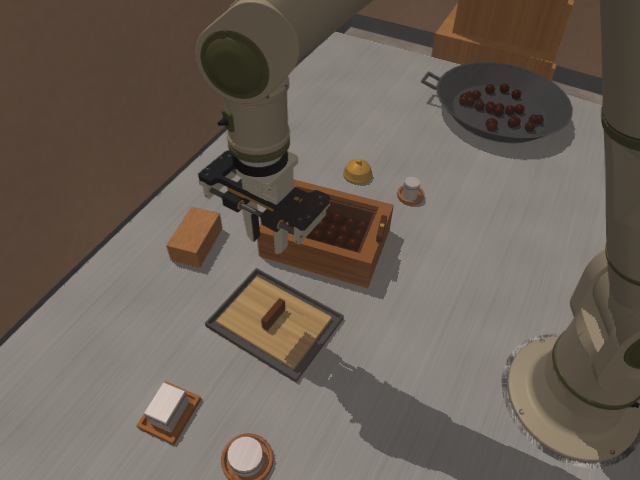

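Run:
```python
from h import *
s=dict(eef_pos=np.array([.4492,-.3354,.1807]),tool_rot=np.array([-1.21,1.211,-1.207]))
print(onz('wrist',(313.5,221),.048,s),onz('wrist',(312.5,212.5),.012,s))
s=dict(eef_pos=np.array([.4519,.366,.186]),tool_rot=np.array([-1.211,1.21,-1.208]))
print(onz('wrist',(313.5,213),.032,s),onz('wrist',(311.5,206.5),.012,s))
d=np.load('w29.npz'); s=dict(eef_pos=d['p'],tool_rot=d['r'])
print(np.mean([onz('wrist',p,.014,s) for p in((208,130),(414,130),(405,270),(218,270))],0),np.mean([onz('wrist',p,.012,s) for p in((187,112),(432,112),(418,284),(203,284))],0))
print(job_done())
```

```text
[ 0.4507 -0.3359  0.048 ] [ 0.4499 -0.3374  0.012 ]
[0.4535 0.3667 0.032 ] [0.4518 0.3678 0.012 ]
[0.5504 0.1178 0.014 ] [0.5493 0.1179 0.012 ]
the job is handed in; nothing more can be done
None
```

The job is handed in at about 49 s of the 141 s allowed; the hand-in call reported no verdict. All three tins stand in their own trays, both turn buttons lie along the bin's rim, and the board lies flat, handle up, in the steel tray.

My last measurements from the wrist camera, against the limits:

| Item | Measured | Limit |
|---|---|---|
| Small round tin from its tray's centre | about 2 mm | 11 mm |
| Wide round tin from its tray's centre | about 2 mm | 11 mm |
| Oblong tin from its tray's centre | about 1 mm | 13 mm |
| Board from the steel tray's centre | about 1 mm, square in the tray by eye | 20 mm, 0.25 rad |
| Far button | about -1.61 rad | past 1.1 rad either way |
| Near button | about -1.54 rad | past 1.1 rad either way |

At hand-in the gripper was open, clear of everything and about 0.2 m above the tray. I measured the round tins just after placing each one. The final side picture still shows all three tins standing in their trays.

**What went wrong or disagreed:** the real fingertips sat about 13 mm behind the reported TCP, not 17 mm ahead of it as described. My first grasp of the small tin therefore closed above it without touching anything. I measured the offset with the scene and side cameras and corrected every later height for it.

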